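Hang the spanner and click the parts drawer shut

ROBOT

A 6-joint arm with a two-finger parallel gripper is mounted at the origin on the work surface. World frame = base frame: x ahead of the robot, y to its left, z up, the work surface at z = 0. Lengths are in m, angles in rad, forces in N, time in s.
With the tool pointing down it reaches from about 0.35 to 0.975 m from the base axis. Payload 4.9 kg.
Tool frame: the origin (TCP) lies at the centre of the arm's flange, where the gripper is bolted on; the fingertips stand 173 mm ahead of it and the grasp point (between the pads) lies 155 mm ahead of it (ctrl.finger_overhang is the distance from the TCP to the fingertips, in m); z points along the fingers, y is the direction in which the jaws open and shut (so a half turn about z gives the same grasp; the last joint's range is limited). The gripper opens to 85 mm and grips with 20 to 120 N. Pads are 22 mm wide; open, the fingers measure 114 mm over their backs; the gripper's body (76 mm by 85 mm) begins 54 mm behind the grasp point. The pads swing forward as they close: fully open they stand 13 mm farther back than shut.
Start: joints at [-1.387, 0.053, 1.613, -0, 1.476, -0.119], TCP at [0.186, -0.597, 0.405] pointing down, gripper open.
Joint ranges: [-3.01, 3.01], [-1.01, 2.22], [0.06, 2.58], [-1.02, 4.17], [0.09, 2.62], [-3.14, 3.14]. Speed limits (rad/s): [2.57, 2.57, 3.14, 3.14, 3.14, 3.14].

INTERFACE

Orientations are given as a rotation vector (axis times angle).
In Python, from station import ctrl, eyes, spotter gives the robot as it stands.
- The arm moves only by the shell command python3 -m crank 'ROWS' [FORCE]. ROWS is JSON, a list of rows, each a list of 7 numbers: the turn, a rotation vector about the tool's x, y, z in rad, then the shift along the tool's x, y, z in mm, then the closure, from -1 (fully open) to 1 (shut). A call has 1 to 8 rows; each row shifts and turns the pose as measured when the row begins, along the tool's axes as they then stand; what a row does not reach is not made up. A row lasts 1/12 s, in which the tool goes at most 41.7 mm and 7.16 degrees, less where a joint would pass 70% of its speed; a pose out of reach is approached as far as the arm can. A call is refused whole if a number of a shift passes 41.7 or a number of a turn 0.125, either way. A call with a gripper value outside its range is refused whole. The fingers move at their own pace and stop on an object; FORCE is the grip in N (left out, the last holds). Time passes only in rows, so rows that do not move let the fingers close. It gives the time, the measured TCP pose, the force and the opening at its end, in the units of the state.
- ctrl.get_obs(): the state, without advancing time (a new reading comes with each control period).
- eyes.get_image(name): name is "side" or "top" or "wrist"; returns a dict with "image" (480x640x3 uint8, red, green, blue), "vertical_fov" (degrees; the focal length in pixels is half the picture's height over the tangent of half this angle, whatever the lens; pixels are square), "cx", "cy" (the principal point, pixels), "dist" ([k1, k2, p1, p2, k3] as OpenCV has them; the pictures are not rectified), "rvec" (rotation vector, rad) and "tvec" (3), from world to camera coordinates, as OpenCV has them; the wrist camera has in their place "mount" (4x4, takes a point from camera to tool coordinates, whose origin is the TCP and whose axes are the flange's). Camera axes: x right, y down, z forward; pixel columns grow to the right and rows downward; lengths in m; the calibration is good to about 2 mm. A picture is of the moment at which its call begins: read the wrist's pose just before it. There is no depth.
- ctrl.finish_job(): hands the job in, once; it reports no verdict.
Trained networks look in a picture, given as the dict that the camera call returned (one of the last four; its "shot" number tells which), for a name from the list of things; names that differ only in an ending like _2 or _b are one class to them, and where a whole thing is asked for, a point or a joint stands for the part that bears it (a point fixed in the world has none). Each returns a list of dicts, best first, with "confidence" (0 to 1); they miss things now and then, are a little off and sometimes report something else, mostly with a low value. They report only what shows in the picture. A call takes as long as a camera call. They do not tell look-alikes from the thing itself.
- spotter.look_for(query, picture): "centre" ([x, y, z] in m, in world coordinates, good to about 4 mm: the middle of the surface that is visible of it).
- spotter.outline_of(query, picture): "region" (480x640 bool, what is visible of it).
- spotter.mark_of(query, picture): "centre" ([x, y, z] in m, in world coordinates, good to about 4 mm: a listed point, or the origin of a listed thing).
The state is a dict: "t": time; "q": joint angles; "dq": joint speeds; "effort": joint torques, N m; "tool_pos": TCP position; "tool_rot": TCP orientation; "contact_force": force on the tool from outside, world axes, zero at the start; "wrist_torque": the same for the moment, N m; "opening": finger opening in m.
Only numpy, scipy, OpenCV 4.12 (cv2) and the standard library are available. Lean on these libraries where they do the work, as an engineer would, in place of code of your own. Each camera call takes 0.05 s, during which the arm holds its last target.

TASK

Somebody left the ring spanner lying across the open drawer of the small parts cabinet. Hang the spanner by its eye on the bare peg of the tool stand, then push the drawer in until its catch clicks home, firmly enough to pass the catch but without slamming or ramming it. Leave the other things on the bench where they stand.

Things in the scene. Friction and masses are not known exactly. Their poses are not given: they have to be found in the camera images.
- spanner_mid (a point): Middle of a flat plain-steel spanner, 218 mm long, 6 mm thick, 150 g: half-way up its thickness on the 14 mm wide handle, near its balance point. x runs along it to the ring eye, y across, z through its thickness (up as it lies). Straight handle from x = -70 to +78 mm, then at the other end a 32 mm wide open jaw out to -105 mm. It starts lying across the open drawer on the drawer's side walls.
- spanner_eye (a point): Centre of the spanner's ring eye, 95 mm from spanner_mid along +x, same axes; the eye is 36 mm across outside, its hole 22 mm across and 6 mm deep along z.
- peg_root (a point): Where the peg leaves the front face of the tool stand's upright, 260 mm above the bench. -x points out of that face, towards the robot's side; y sideways, z up. The stand is fixed: upright 30 mm wide, 20 mm thick, 275 mm high on a low dark base. It stands left or right of the cabinet.
- peg_tip (a point): Rounded outer end of the stand's only peg, a bare steel rod 8 mm thick and 57 mm long that rises at 30 degrees above level outwards from peg_root. Same axes as peg_root.
- drawer_face (a point): Centre of the outer face of the drawer's front panel, 78 mm above the bench. The drawer closes along +x of this frame; y sideways, z up. The panel is 150 mm wide, 12 mm thick, from 47 to 108 mm above the bench; a pull lip 70 mm wide sticks out 10 mm at 49 to 54 mm height. Side walls: 150 mm apart outside, 4 mm thick, rims 98 mm above the bench, 35 mm deep inside.
- cabinet: Small grey parts cabinet, fixed, 240 mm deep, 172 mm wide, 115 mm high; only its upper drawer works. Origin on the bench under its centre; its front, 120 mm from there along -x, faces the robot. The spanner's ends overhang the drawer, so the cabinet's front blocks it.
- drawer (a joint): How far the drawer's face stands out of the cabinet's front, in m; starts 0.13 to 0.165. Home is NOT at a known value: catch and stop are set somewhere between 0.004 and 0.020, different each time, to be found by pushing. The drawer (0.4 to 0.9 kg) runs against 1 to 4 N; some 8 mm before home the sprung catch must be overcome (6 to 12 N), then it drops home against a rigid stop.
- catch (a joint): Deflection of the drawer's hidden sprung catch, in m: about 0.0025 while the drawer's rail rides over it, rising to 0.004 at the ridge just before home, and 0 when it has sprung into its notch, that is, when the drawer is home.
- spanner: The same spanner; origin under the middle of its handle, 3 mm below spanner_mid.
- tape_roll: Roll of black tape lying flat, 90 mm across, 24 mm high. Origin under its centre. To be left alone.
- screw_jar: Clear screw-top jar, 52 mm across, 75 mm high. Origin under its centre. To be left alone.
- carton: Small cardboard carton, 70 x 90 x 50 mm high. Origin under its centre. To be left alone.
- mug: White mug, 80 mm across, 90 mm high. Origin under its centre. To be left alone.
- screwdriver: Black-handled screwdriver lying down. Origin under its centre. To be left alone.
- spool: Spool of bare metal wire with black flanges, standing on end, 56 mm across, 42 mm high. Origin under its centre. To be left alone.
Not all that is in view belongs to the job. Of the things like the spanner, leave any that is green; of the rest the smaller one is meant.

How it is judged:
By the outcome, as a careful person would: the job done as asked, in the order asked, and still so for the second after the job is handed in, with the robot touching nothing.
It also fails if it takes over 69 s, if anything falls off the work surface, if the arm or the gripper's body presses on something with over 40 N, if the wrist force passes 120 N, or if a joint passes its speed limit or range.

## Working session

There is one attempt and no reset: what is moved stays moved. The work goes in short steps, Python scripts to look and compute and a shell command to move; the robot and the scene stay as the last step left them, time stands still between calls to the robot, and variables do not carry over. Pictures are saved under pics/ and viewed, and the job is handed in when it is done.

```bash
ls; mkdir -p pics
cat > h.py <<'E'
import numpy as np, cv2
from station import ctrl, eyes, spotter
from scipy.spatial.transform import Rotation as R
def save(p,n): cv2.imwrite(f'pics/{n}.png',p['image'][:,:,::-1])
def K(p):
    f=240/np.tan(np.radians(p['vertical_fov'])/2); return np.array([[f,0,p['cx']],[0,f,p['cy']],[0,0,1]])
def ext(p,obs=None):
    if 'rvec' in p: return R.from_rotvec(p['rvec']).as_matrix(),np.array(p['tvec'])
    T=np.eye(4);T[:3,:3]=R.from_rotvec(obs['tool_rot']).as_matrix();T[:3,3]=obs['tool_pos']
    M=np.linalg.inv(T@np.array(p['mount']));return M[:3,:3],M[:3,3]
def proj(p,X,obs=None):
    r,t=ext(p,obs);return cv2.projectPoints(np.atleast_2d(X).astype(float),cv2.Rodrigues(r)[0],t,K(p),np.array(p['dist']))[0][:,0]
def ray(p,uv,obs=None):
    r,t=ext(p,obs);n=cv2.undistortPoints(np.array(uv,float).reshape(-1,1,2),K(p),np.array(p['dist']))[:,0]
    d=np.c_[n,np.ones(len(n))]@r; return -r.T@t,d/np.linalg.norm(d,axis=1)[:,None]
def atz(p,uv,z,obs=None):
    c,d=ray(p,uv,obs);return c+d*((z-c[2])/d[:,2])[:,None]
def st():
    o=ctrl.get_obs();print('t',round(o['t'],2),'pos',np.round(o['tool_pos'],4),'rot',np.round(o['tool_rot'],3),'F',np.round(o['contact_force'],1),'open',round(o['opening'],4));print(np.round(R.from_rotvec(o['tool_rot']).as_matrix(),3).tolist(),'q',np.round(o['q'],3));return o
E
python3 - <<'E'
from h import *
np.set_printoptions(suppress=True,precision=4)
st()
for n in ('side','top','wrist'):
    p=eyes.get_image(n);save(p,n+'0')
    if n!='wrist':
        for q in ('spanner_mid','spanner_eye','peg_root','peg_tip','drawer_face','cabinet'):
            print(n,q,[(np.round(r['centre'],4).tolist(),round(r['confidence'],2),proj(p,r['centre'])[0].round().tolist()) for r in spotter.mark_of(q,p)])
E
```

```text
pics
t 0.0 pos [ 0.1863 -0.5963  0.4035] rot [-3.104 -0.473  0.   ] F [ 0.4  0.2 -0. ] open 0.0855
[[0.955, 0.298, -0.0], [0.298, -0.955, 0.002], [0.0, -0.002, -1.0]] q [-1.387  0.053  1.614  0.     1.476 -0.119]
side spanner_mid [([0.631, -0.0082, 0.1004], 0.91, [288.0, 259.0])]
side spanner_eye [([0.6335, 0.0848, 0.0979], 0.71, [262.0, 277.0]), ([0.2292, 0.2621, 0.0008], 0.7, [370.0, 439.0])]
side peg_root [([0.5958, 0.3088, 0.2622], 0.78, [188.0, 262.0])]
side peg_tip [([0.5456, 0.3193, 0.2888], 0.88, [200.0, 260.0])]
side drawer_face [([0.5422, 0.3184, 0.2894], 0.74, [202.0, 260.0]), ([0.5166, -0.0102, 0.0743], 0.73, [326.0, 282.0]), ([0.4727, -0.2034, -0.0047], 0.73, [381.0, 279.0]), ([0.4527, -0.4031, -0.0029], 0.25, [421.0, 250.0])]
side cabinet [([0.7972, -0.0276, -0.0025], 0.62, [247.0, 271.0])]
top spanner_mid [([0.6255, -0.0096, 0.1006], 0.75, [331.0, 201.0]), ([0.2038, -0.349, 0.0066], 0.68, [450.0, 345.0]), ([0.22, 0.3574, 0.0007], 0.59, [210.0, 346.0])]
top spanner_eye [([0.6341, 0.0839, 0.1077], 0.68, [298.0, 198.0]), ([0.2242, 0.2588, 0.0024], 0.64, [243.0, 344.0]), ([0.5441, 0.3182, 0.2848], 0.27, [204.0, 217.0])]
top peg_root [([0.5939, 0.3168, 0.2584], 0.61, [207.0, 201.0])]
top peg_tip [([0.5455, 0.3195, 0.2862], 0.81, [204.0, 216.0]), ([0.7973, -0.0247, 0.0041], 0.67, [334.0, 155.0]), ([0.637, 0.083, 0.1029], 0.57, [299.0, 197.0])]
top drawer_face [([0.5197, -0.0147, 0.0794], 0.58, [334.0, 238.0]), ([0.6261, -0.0099, 0.1], 0.54, [331.0, 200.0])]
top cabinet [([0.7939, -0.0271, 0.0064], 0.84, [335.0, 156.0])]
```

View pics/side0.png

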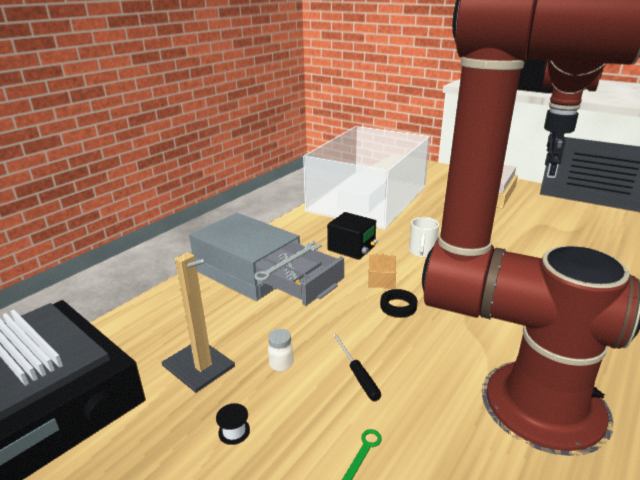

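View pics/top0.png

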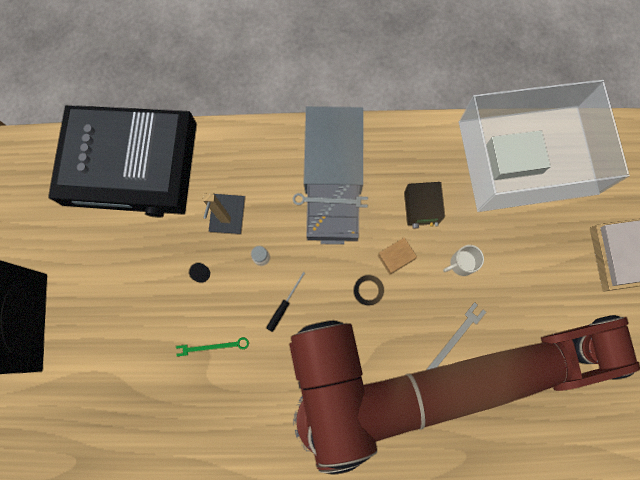

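Run:
```python
import cv2
a=cv2.imread('pics/top0.png')
c=cv2.resize(a[150:270,180:420],None,fx=3.3,fy=3.3,interpolation=cv2.INTER_CUBIC);cv2.imwrite('pics/c1.png',c)
```

```text
(no output)
```

View pics/c1.png

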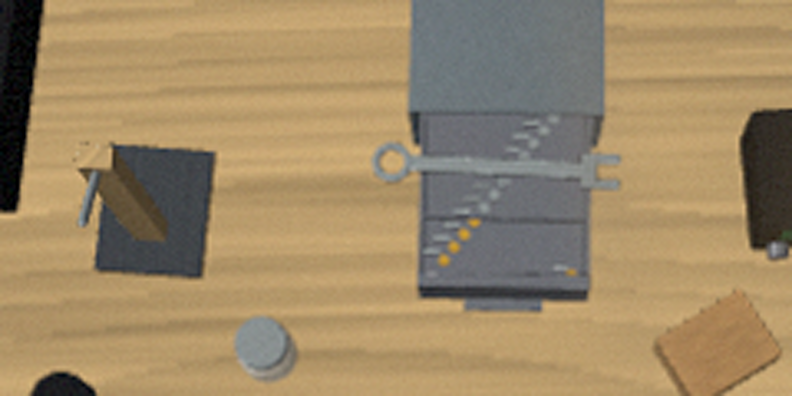

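Three spanners show in the top view. A green one lies at (210,346), to be left. A larger grey one lies on the bench at about (455,340), also to be left. A plain-steel one lies across the drawer, with its eye at (298,199) and its jaw at (365,202). That one is about 218 mm long and is the smaller non-green one, so it's the target, and the crop confirms it. The stand is at (225,213) and its peg tip at (204,216).

```bash
cat >> h.py <<'E'
def plan(pos,Rm,n,o=None,step=39):
    """rows from current to target pose; straight line + slerp"""
    o=o or ctrl.get_obs();p=np.array(o['tool_pos']);R0=R.from_rotvec(o['tool_rot']);Rt=R.from_matrix(Rm)
    w=(R0.inv()*Rt).as_rotvec();d=np.array(pos)-p
    n=n or int(max(np.ceil(np.linalg.norm(d)*1000/step),np.ceil(np.linalg.norm(w)/.115),1))
    print('n',n,'turn/row',np.round(w/n,3))
    for i in range(n):
        Ri=R0*R.from_rotvec(w*i/n); print(np.round(w/n,3).tolist(),np.round(Ri.inv().apply(d/n)*1000,1).tolist())
def fr(z,x):
    z=np.array(z,float);z/=np.linalg.norm(z);x=np.array(x,float);x-=z*(x@z);x/=np.linalg.norm(x);return np.c_[x,np.cross(z,x),z]
E
python3 - <<'E'
from h import *
np.set_printoptions(suppress=True,precision=3)
p=eyes.get_image('wrist');print(np.array(p['mount']),p['vertical_fov'])
a=np.radians(86.5)
plan([0.600,-0.01,0.36],fr([0,0,-1],[np.cos(a),np.sin(a),0]),None)
E
```

```text
[[-0.001 -0.947 -0.321  0.082]
 [ 1.    -0.001 -0.     0.001]
 [-0.    -0.321  0.947  0.031]
 [ 0.     0.     0.     1.   ]] 71.6182476804365
n 19 turn/row [-0.    -0.    -0.064]
[-0.0, -0.0, -0.064] [30.0, -23.0, 2.4]
[-0.0, -0.0, -0.064] [31.4, -21.0, 2.4]
[-0.0, -0.0, -0.064] [32.7, -19.0, 2.4]
[-0.0, -0.0, -0.064] [33.8, -16.9, 2.4]
[-0.0, -0.0, -0.064] [34.8, -14.7, 2.4]
[-0.0, -0.0, -0.064] [35.7, -12.5, 2.4]
[-0.0, -0.0, -0.064] [36.4, -10.2, 2.4]
[-0.0, -0.0, -0.064] [37.0, -7.8, 2.4]
[-0.0, -0.0, -0.064] [37.4, -5.5, 2.4]
[-0.0, -0.0, -0.064] [37.6, -3.1, 2.4]
[-0.0, -0.0, -0.064] [37.8, -0.7, 2.4]
[-0.0, -0.0, -0.064] [37.7, 1.7, 2.4]
[-0.0, -0.0, -0.064] [37.6, 4.1, 2.4]
[-0.0, -0.0, -0.064] [37.2, 6.5, 2.4]
[-0.0, -0.0, -0.064] [36.7, 8.8, 2.4]
[-0.0, -0.0, -0.064] [36.1, 11.1, 2.4]
[-0.0, -0.0, -0.064] [35.3, 13.4, 2.4]
[-0.0, -0.0, -0.064] [34.4, 15.6, 2.4]
[-0.0, -0.0, -0.064] [33.3, 17.8, 2.4]
```

```bash
python3 -m crank '[[0,0,-0.064,30,-23,2.4,-0.2],[0,0,-0.064,31.4,-21,2.4,-0.2],[0,0,-0.064,32.7,-19,2.4,-0.2],[0,0,-0.064,33.8,-17,2.4,-0.2],[0,0,-0.064,34.8,-14.7,2.4,-0.2],[0,0,-0.064,35.7,-12.5,2.4,-0.2],[0,0,-0.064,36.4,-10,2.4,-0.2],[0,0,-0.064,37,-8,2.4,-0.2]]' 50
python3 -m crank '[[0,0,-0.064,37.4,-5.5,2.4,-0.2],[0,0,-0.064,37.6,-3,2.4,-0.2],[0,0,-0.064,37.8,-0.7,2.4,-0.2],[0,0,-0.064,37.7,1.7,2.4,-0.2],[0,0,-0.064,37.6,4,2.4,-0.2],[0,0,-0.064,37,6.5,2.4,-0.2],[0,0,-0.064,36.7,9,2.4,-0.2],[0,0,-0.064,36,11,2.4,-0.2]]'
python3 - <<'E'
from h import *
st()
a=np.radians(86.5)
plan([0.600,-0.01,0.36],fr([0,0,-1],[np.cos(a),np.sin(a),0]),None)
E
```

```text
t: 1.47
tool_pos: [0.3604, -0.3438, 0.3849]
tool_rot: [2.873, 1.257, -0.002]
contact_force: [0.6, 0.7, 0.3]
opening: 0.0515
t: 2.13
tool_pos: [0.5332, -0.0779, 0.3664]
tool_rot: [2.43, 1.971, 0.0]
contact_force: [0.8, -0.6, -0.6]
opening: 0.0515
t 2.13 pos [ 0.5332 -0.0779  0.3664] rot [2.43  1.971 0.   ] F [ 0.8 -0.6 -0.6] open 0.0515
[[0.207, 0.978, 0.008], [0.978, -0.207, -0.01], [-0.008, 0.01, -1.0]] q [-0.282 -0.13   1.855 -0.007  1.406 -0.073]
n 3 turn/row [ 0.003  0.003 -0.049]
[0.003, 0.003, -0.049] [26.8, 17.1, 2.1]
[0.003, 0.003, -0.049] [25.9, 18.4, 2.1]
[0.003, 0.003, -0.049] [24.9, 19.6, 2.1]
```

```bash
python3 -m crank '[[0,0,-0.049,27,17,2,-0.2],[0,0,-0.049,26,18,2,-0.2],[0,0,-0.049,25,20,2,-0.2],[0,0,0,0,0,0,-0.2]]'
python3 - <<'E'
from h import *
np.set_printoptions(suppress=True,precision=4)
o=st();p=eyes.get_image('wrist');save(p,'w1')
for q in ('spanner_mid','spanner_eye','drawer_face','cabinet'):
    print(q,[(np.round(r['centre'],4).tolist(),round(r['confidence'],2),proj(p,r['centre'],o)[0].round().tolist()) for r in spotter.mark_of(q,p)])
t=eyes.get_image('top');save(t,'t1')
E
```

```text
t: 2.47
tool_pos: [0.604, 0.001, 0.3599]
tool_rot: [2.26, 2.164, 0.003]
contact_force: [-1.1, -0.9, 0.0]
opening: 0.0514
t 2.47 pos [0.604  0.001  0.3599] rot [2.26  2.164 0.003] F [-1.1 -0.9  0. ] open 0.0514
[[0.043, 0.999, 0.01], [0.999, -0.043, -0.008], [-0.007, 0.01, -1.0]] q [-0.12   0.032  1.71  -0.007  1.389 -0.076]
spanner_mid [([0.6311, -0.01, 0.1007], 0.88, [354.0, 256.0]), ([0.2058, -0.3457, 0.0041], 0.7, [48.0, 463.0])]
spanner_eye [([0.638, 0.0869, 0.1023], 0.66, [363.0, 116.0])]
drawer_face [([0.5205, -0.0072, 0.0753], 0.76, [215.0, 247.0])]
cabinet [([0.7974, -0.0247, 0.0], 0.9, [502.0, 226.0])]
```

View pics/w1.png

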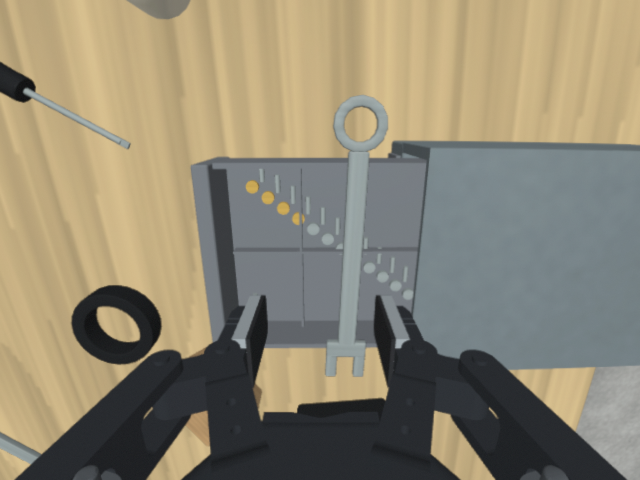

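The wrist view shows the spanner with its eye centre near (360,123), its handle running down to about (347,340) and its jaw at (345,358). It lies on both rims, close to the cabinet front.

Run:
```python
from h import *
np.set_printoptions(suppress=True,precision=4)
o=st();p=eyes.get_image('wrist')
P=atz(p,[[360.5,123],[357.5,160],[347.5,335],[400,150],[421,340]],0.101,o);print(P)
d=P[0]-P[2];a=np.arctan2(d[1],d[0]);print(np.degrees(a)); mid=P[0]-.095*d/np.linalg.norm(d);print('mid',mid)
plan([mid[0],mid[1],.30],fr([0,0,-1],[np.cos(a),np.sin(a),0]),None)
```

```text
t 2.77 pos [ 0.6013 -0.0035  0.3607] rot [ 2.267  2.155 -0.   ] F [0.2 0.1 0.4] open 0.0512
[[0.051, 0.999, 0.009], [0.999, -0.051, -0.01], [-0.009, 0.01, -1.0]] q [-0.128  0.025  1.715 -0.009  1.39  -0.076]
[[ 0.6341  0.0776  0.101 ]
 [ 0.6318  0.0541  0.101 ]
 [ 0.6217 -0.0839  0.101 ]
 [ 0.6603  0.0592  0.101 ]
 [ 0.6819 -0.0926  0.101 ]]
85.58585820166962
mid [ 0.6268 -0.0171  0.101 ]
n 2 turn/row [0.005 0.005 0.013]
[0.005, 0.005, 0.013] [-5.8, 12.8, 30.5]
[0.005, 0.005, 0.013] [-5.8, 13.0, 30.4]
```

```bash
python3 -m crank '[[0.005,0.005,0.01,-4,14,30,-0.2],[0.005,0.005,0.01,-4,14,30,-0.2],[0,0,0,0,0,0,-0.2],[0,0,0,0,0,0,-0.2]]'
python3 - <<'E'
from h import *
np.set_printoptions(suppress=True,precision=4)
o=st();p=eyes.get_image('wrist');save(p,'w2')
for q in ('spanner_mid','spanner_eye'):
    print(q,[(np.round(r['centre'],4).tolist(),round(r['confidence'],2),proj(p,r['centre'],o)[0].round().tolist()) for r in spotter.mark_of(q,p)])
a=np.radians(86)
plan([.630,-.012,.254],fr([0,0,-1],[np.cos(a),np.sin(a),0]),None,step=15)
E
```

```text
t: 3.15
tool_pos: [0.6293, -0.0174, 0.3039]
tool_rot: [2.302, 2.131, 0.008]
contact_force: [0.7, 1.5, 0.8]
opening: 0.0516
t 3.15 pos [ 0.6293 -0.0174  0.3039] rot [2.302 2.131 0.008] F [0.7 1.5 0.8] open 0.0516
[[0.077, 0.997, 0.007], [0.997, -0.077, 0.0], [0.001, 0.007, -1.0]] q [-0.146  0.141  1.691  0.001  1.302 -0.069]
spanner_mid [([0.6305, -0.0117, 0.1028], 0.83, [319.0, 272.0])]
spanner_eye []
n 4 turn/row [ 0.002 -0.    -0.002]
[0.002, -0.0, -0.002] [1.2, -0.0, 12.8]
[0.002, -0.0, -0.002] [1.2, 0.0, 12.8]
[0.002, -0.0, -0.002] [1.2, 0.0, 12.8]
[0.002, -0.0, -0.002] [1.2, 0.1, 12.8]
```

View pics/w2.png

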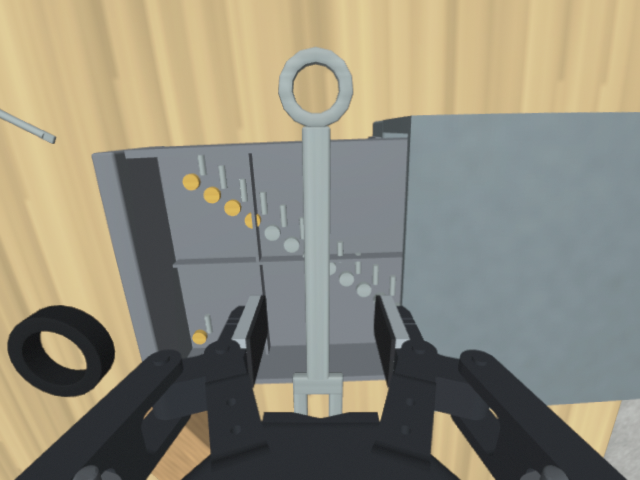

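The handle is centred between the pads (column 317, upright), with the eye at (316,88). I'll narrow the jaws a little to clear the cabinet front, then descend.

```bash
python3 -m crank '[[0,0,0,1,-1,12,0.15],[0,0,0,1,-1,12,0.15],[0,0,0,1,0,12,0.15],[0,0,0,1,0,8,0.15],[0,0,0,0,0,4,0.15],[0,0,0,0,0,0,0.15]]'
python3 - <<'E'
from h import *
o=st();p=eyes.get_image('wrist');save(p,'w3')
E
```

```text
t: 3.8
tool_pos: [0.6276, -0.0116, 0.2574]
tool_rot: [2.295, 2.128, 0.018]
contact_force: [-0.2, 0.1, -0.6]
opening: 0.0361
t 3.8 pos [ 0.6276 -0.0116  0.2574] rot [2.295 2.128 0.018] F [-0.2  0.1 -0.6] open 0.0361
[[0.075, 0.997, 0.017], [0.997, -0.075, -0.001], [0.0, 0.017, -1.0]] q [-1.370e-01  1.850e-01  1.726e+00  1.000e-03  1.214e+00 -6.200e-02]
```

View pics/w3.png

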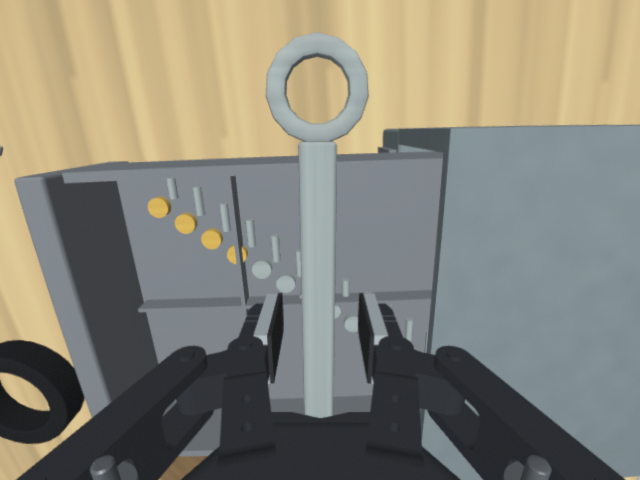

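The handle (column 318) sits between the pads (275–365), so I'm closing with 60 N.

```bash
python3 -m crank '[[0,0,0,0,0,2,0.5],[0,0,0,0,0,0,1],[0,0,0,0,0,0,1],[0,0,0,0,0,0,1],[0,0,0,0,0,0,1],[0,0,0,0,0,0,1]]' 60
python3 -m crank '[[0,0,0,0,0,-10,1],[0,0,0,0,0,-20,1],[0,0,0,0,0,-30,1],[0,0,0,0,0,-30,1],[0,0,0,0,0,-30,1],[0,0,0,0,0,-30,1],[0,0,0,0,0,-30,1],[0,0,0,0,0,0,1]]'
python3 - <<'E'
from h import *
o=st();p=eyes.get_image('wrist');save(p,'w4')
E
```

```text
t: 4.35
tool_pos: [0.628, -0.0116, 0.2559]
tool_rot: [2.294, 2.128, 0.018]
contact_force: [0.2, 0.8, -1.1]
opening: 0.0129
t: 5.02
tool_pos: [0.6235, -0.0113, 0.4454]
tool_rot: [2.298, 2.13, 0.013]
contact_force: [0.9, 0.8, 1.1]
opening: 0.0123
t 5.02 pos [ 0.6235 -0.0113  0.4454] rot [2.298 2.13  0.013] F [0.9 0.8 1.1] open 0.0123
[[0.076, 0.997, 0.012], [0.997, -0.076, -0.001], [0.0, 0.012, -1.0]] q [-1.380e-01  2.600e-02  1.573e+00  1.000e-03  1.531e+00 -6.200e-02]
```

View pics/w4.png

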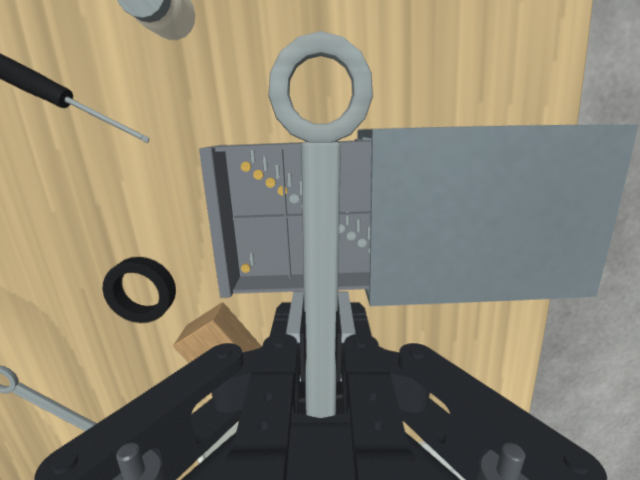

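The spanner is held, with its eye at (321,88), which is about (95,0,157) mm in the tool frame as expected. Next I'll measure the peg precisely.

Run:
```python
from h import *
np.set_printoptions(suppress=True,precision=4)
p=eyes.get_image('side');t=eyes.get_image('top')
for n,q in(('side',p),('top',t)):
    for k in ('peg_root','peg_tip'):
        print(n,k,[(np.round(r['centre'],4).tolist(),round(r['confidence'],2),proj(q,r['centre'])[0].round(1).tolist()) for r in spotter.mark_of(k,q)])
a=cv2.resize(p['image'][240:300,165:225],None,fx=6.5,fy=6.5,interpolation=cv2.INTER_CUBIC)
b=cv2.resize(t['image'][185:245,190:250],None,fx=6.5,fy=6.5,interpolation=cv2.INTER_CUBIC)
cv2.imwrite('pics/peg.png',np.hstack([a,b])[:,:,::-1])
```

```text
side peg_root [([0.5947, 0.3126, 0.2591], 0.72, [186.6, 264.4])]
side peg_tip []
top peg_root [([0.5936, 0.3157, 0.2559], 0.8, [207.9, 200.9])]
top peg_tip [([0.5447, 0.3219, 0.2896], 0.77, [202.5, 216.2])]
```

View pics/peg.png

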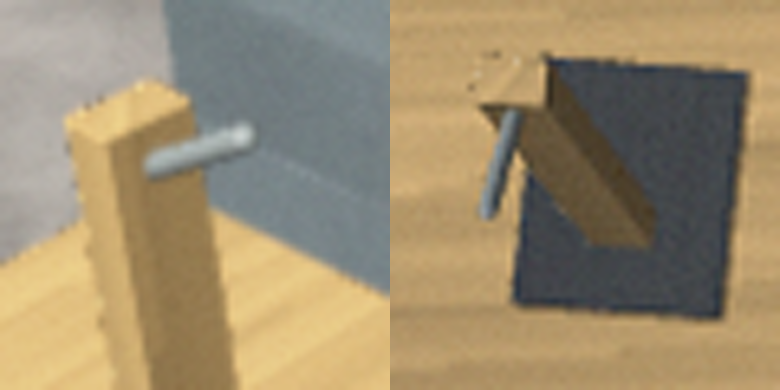

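Run:
```python
from h import *
np.set_printoptions(suppress=True,precision=4)
p=eyes.get_image('side');t=eyes.get_image('top')
def tri(a,b):
    c1,d1=ray(p,[a]);c2,d2=ray(t,[b]);d1=d1[0];d2=d2[0]
    s=np.linalg.lstsq(np.c_[d1,-d2],c2-c1,rcond=None)[0];A=c1+s[0]*d1;B=c2+s[1]*d2
    return (A+B)/2,np.linalg.norm(A-B)
r,e=tri((188.1,266.2),(209.2,202.2));q,e2=tri((202.7,260.5),(204.8,217.9))
print(r,e,q,e2,np.linalg.norm(q-r),np.degrees(np.arctan2(q[1]-r[1],-(q[0]-r[0]))),np.degrees(np.arcsin((q[2]-r[2])/np.linalg.norm(q-r))))
# stand base corners from top at z~0.01
b=[[ (545-390)/6.5+190,60/6.5+185],[(748-390)/6.5+190,72/6.5+185],[(722-390)/6.5+190,318/6.5+185],[(514-390)/6.5+190,303/6.5+185]]
B=atz(t,b,0.012);print(B,B.mean(0))
for i in range(4): 
    d=B[(i+1)%4]-B[i];print(np.linalg.norm(d),np.degrees(np.arctan2(d[1],d[0])))
```

```text
[0.5904 0.3125 0.2566] 0.0014211308751667488 [0.5411 0.317  0.2876] 0.0016392066734088587 0.058448575931761976 5.228532772930399 32.02260173508415
[[0.6796 0.3482 0.012 ]
 [0.6707 0.2515 0.012 ]
 [0.5526 0.2635 0.012 ]
 [0.5625 0.3614 0.012 ]] [0.6163 0.3062 0.012 ]
0.09713030533160377 -95.25430448679374
0.11871963338387541 174.18476469519192
0.09839032417079464 84.23964632441303
0.1178697631377381 -6.429975338050679
```

```bash
cat >> h.py <<'E'
yaw=np.radians(-5.5)
def pegR(pitch=30,yaw=yaw):
    c,s=np.cos(np.radians(pitch)),np.sin(np.radians(pitch))
    return fr([c*np.cos(yaw),c*np.sin(yaw),-s],[s*np.cos(yaw),s*np.sin(yaw),c])
E
python3 - <<'E'
from h import *
Rm=pegR();print(Rm.round(3))
plan([0.36,0.13,.42],Rm,None)
E
```

```text
[[ 0.498 -0.096  0.862]
 [-0.048 -0.995 -0.083]
 [ 0.866  0.    -0.5  ]]
n 17 turn/row [-0.049  0.048  0.084]
[-0.049, 0.048, 0.084] [7.1, -16.0, 0.9]
[-0.049, 0.048, 0.084] [5.7, -16.6, 0.4]
[-0.049, 0.048, 0.084] [4.3, -17.0, -0.2]
[-0.049, 0.048, 0.084] [2.9, -17.3, -0.8]
[-0.049, 0.048, 0.084] [1.5, -17.4, -1.6]
[-0.049, 0.048, 0.084] [0.1, -17.4, -2.4]
[-0.049, 0.048, 0.084] [-1.2, -17.2, -3.3]
[-0.049, 0.048, 0.084] [-2.5, -16.9, -4.2]
[-0.049, 0.048, 0.084] [-3.6, -16.4, -5.2]
[-0.049, 0.048, 0.084] [-4.7, -15.8, -6.1]
[-0.049, 0.048, 0.084] [-5.7, -15.0, -7.1]
[-0.049, 0.048, 0.084] [-6.6, -14.1, -8.1]
[-0.049, 0.048, 0.084] [-7.3, -13.1, -9.1]
[-0.049, 0.048, 0.084] [-7.9, -12.0, -10.1]
[-0.049, 0.048, 0.084] [-8.3, -10.8, -11.1]
[-0.049, 0.048, 0.084] [-8.6, -9.5, -12.0]
[-0.049, 0.048, 0.084] [-8.8, -8.2, -12.8]
```

```bash
python3 -m crank '[[-0.049,0.048,0.084,7,-16,1,1],[-0.049,0.048,0.084,6,-16.6,0,1],[-0.049,0.048,0.084,4,-17,0,1],[-0.049,0.048,0.084,3,-17,-1,1],[-0.049,0.048,0.084,1.5,-17,-1.6,1],[-0.049,0.048,0.084,0,-17,-2.4,1],[-0.049,0.048,0.084,-1,-17,-3,1],[-0.049,0.048,0.084,-2.5,-17,-4,1]]'
python3 - <<'E'
from h import *
st();plan([0.36,0.13,.42],pegR(),None)
E
```

```text
t: 6.13
tool_pos: [0.4985, 0.0571, 0.4185]
tool_rot: [2.793, 1.126, 0.837]
contact_force: [-0.7, 0.4, -1.7]
opening: 0.0125
t 6.13 pos [0.4985 0.0571 0.4185] rot [2.793 1.126 0.837] F [-0.7  0.4 -1.7] open 0.0125
[[0.597, 0.639, 0.484], [0.648, -0.74, 0.179], [0.473, 0.207, -0.856]] q [-0.081 -0.391  2.006  0.255  1.04   0.649]
n 9 turn/row [-0.047  0.047  0.08 ]
[-0.047, 0.047, 0.08] [-3.9, -15.8, -6.2]
[-0.047, 0.047, 0.08] [-4.8, -15.1, -7.1]
[-0.047, 0.047, 0.08] [-5.6, -14.4, -8.0]
[-0.047, 0.047, 0.08] [-6.3, -13.5, -9.0]
[-0.047, 0.047, 0.08] [-6.9, -12.5, -9.9]
[-0.047, 0.047, 0.08] [-7.4, -11.5, -10.8]
[-0.047, 0.047, 0.08] [-7.7, -10.3, -11.7]
[-0.047, 0.047, 0.08] [-7.9, -9.1, -12.5]
[-0.047, 0.047, 0.08] [-8.0, -7.9, -13.3]
```

```bash
cat > kin.py <<'E'
from h import *
from scipy.optimize import least_squares
D=[([-1.387,.053,1.614,0,1.476,-.119],[.1863,-.5963,.4035]),([-.282,-.13,1.855,-.007,1.406,-.073],[.5332,-.0779,.3664]),([-.12,.032,1.71,-.007,1.389,-.076],[.604,.001,.3599]),
([-.146,.141,1.691,.001,1.302,-.069],[.6293,-.0174,.3039]),([-.137,.185,1.726,.001,1.214,-.062],[.6276,-.0116,.2574]),([-.138,.026,1.573,.001,1.531,-.062],[.6235,-.0113,.4454]),([-.081,-.391,2.006,.255,1.04,.649],[.4985,.0571,.4185])]
def Rot(q): return R.from_euler('ZYZYZ',[q[0],q[1]+q[2],q[3],q[4],q[5]+np.pi/2])
def fk(q,k):
    a1,d1,L2,a3,L3,d6,oy=k
    p=np.array([a1,oy,d1])+R.from_euler('y',q[1]).apply([0,0,L2])+R.from_euler('y',q[1]+q[2]).apply([a3,0,L3])
    return R.from_euler('z',q[0]).apply(p)+Rot(q).apply([0,0,d6])
E
python3 - <<'E'
from kin import *
o=ctrl.get_obs();print(Rot(o['q']).as_matrix().round(3))
o2=R.from_rotvec(o['tool_rot']).as_matrix();print(o2.round(3))
f=lambda k:np.concatenate([fk(q,k)-p for q,p in D]+[1e-3*(k-np.array([0,.3,.4,0,.4,.1,0]))])
s=least_squares(f,[0,.3,.4,0,.4,.1,0]);print(s.x.round(4),np.abs(s.fun).max())
E
```

```text
Traceback (most recent call last):
  File "kin.py", line 5, in Rot
    def Rot(q): return R.from_euler('ZYZYZ',[q[0],q[1]+q[2],q[3],q[4],q[5]+np.pi/2])
                       ~~~~~~~~~~~~^^^^^^^^^^^^^^^^^^^^^^^^^^^^^^^^^^^^^^^^^^^^^^^^^
  File "scipy/spatial/transform/_rotation.pyx", line 1413, in scipy.spatial.transform._rotation.Rotation.from_euler
ValueError: Expected axis specification to be a non-empty string of upto 3 characters, got ZYZYZ
```

```bash
sed -i "s/^def Rot.*/def Rot(q): return R.from_euler('ZYZ',[q[0],q[1]+q[2],q[3]])*R.from_euler('YZ',[q[4],q[5]+np.pi\/2])/" kin.py
python3 - <<'E'
from kin import *
o=ctrl.get_obs();print(Rot(o['q']).as_matrix().round(3))
o2=R.from_rotvec(o['tool_rot']).as_matrix();print(o2.round(3))
f=lambda k:np.concatenate([fk(q,k)-p for q,p in D]+[1e-3*(k-np.array([0,.3,.4,0,.4,.1,0]))])
s=least_squares(f,[0,.3,.4,0,.4,.1,0]);print(s.x.round(4),np.abs(s.fun).max())
E
```

```text
[[ 0.597  0.639  0.484]
 [ 0.648 -0.74   0.179]
 [ 0.473  0.207 -0.856]]
[[ 0.597  0.639  0.484]
 [ 0.648 -0.74   0.179]
 [ 0.473  0.207 -0.856]]
[5.000e-04 2.373e-01 4.261e-01 9.520e-02 6.093e-01 1.057e-01 7.420e-02] 0.0002696691044032917
```

The kinematic model reproduces the readings to 0.3 mm. I'll use it to check that the peg poses are reachable.

```bash
cat >> kin.py <<'E'
k=np.array([5.000e-04,2.373e-01,4.261e-01,9.520e-02,6.093e-01,1.057e-01,7.420e-02])
lo=np.array([-3.01,-1.01,.06,-1.02,.09,-3.14]);hi=np.array([3.01,2.22,2.58,4.17,2.62,3.14])
def ik(pos,Rm,q0=None):
    Rt=R.from_matrix(Rm);best=None
    rng=np.random.default_rng(0)
    for i in range(25):
        x=q0 if i==0 and q0 is not None else rng.uniform(lo,hi)
        s=least_squares(lambda q:np.r_[10*(fk(q,k)-pos),(Rt.inv()*Rot(q)).as_rotvec()],np.clip(x,lo+1e-3,hi-1e-3),bounds=(lo,hi))
        if best is None or s.cost<best.cost-1e-9: best=s
        if best.cost<1e-10: break
    return best
axis=lambda pitch,y:pegR(pitch,y)[:,2]
root=np.array([.592,.313,.260]);tip=root-.057*axis(30,yaw)
E
python3 - <<'E'
from kin import *
q0=np.array(ctrl.get_obs()['q'])
for pitch in (30,45):
  for yd in (-5.5,10,25):
    for off in (.04,-.03):
        eye=tip-off*axis(30,yaw)
        Rm=pegR(pitch,np.radians(yd));pos=eye-Rm@[.095,0,.157]
        s=ik(pos,Rm,q0);print(pitch,yd,off,pos.round(3),s.x.round(2),'%.1e'%s.cost)
E
```

```text
30 -5.5 0.04 [0.326 0.339 0.305] [ 0.79 -0.33  2.21 -1.02  0.82  3.01] 3.6e-03
30 -5.5 -0.03 [0.386 0.333 0.27 ] [ 0.68 -0.19  2.15 -1.02  0.69  2.99] 8.0e-03
30 10 0.04 [0.328 0.289 0.305] [ 0.65 -0.51  2.35 -0.95  0.51  2.71] 8.2e-19
30 10 -0.03 [0.388 0.283 0.27 ] [ 0.54 -0.33  2.28 -1.02  0.36  2.76] 3.2e-04
30 25 0.04 [0.342 0.244 0.305] [ 0.44 -0.64  2.42 -0.02  0.31  1.59] 8.0e-30
30 25 -0.03 [0.402 0.238 0.27 ] [ 0.36 -0.4   2.34  0.4   0.17  1.13] 1.1e-27
45 -5.5 0.04 [0.331 0.338 0.352] [ 0.76 -0.38  2.14 -0.72  0.94  2.73] 2.4e-20
45 -5.5 -0.03 [0.391 0.332 0.317] [ 0.66 -0.24  2.09 -0.73  0.81  2.71] 3.2e-20
45 10 0.04 [0.333 0.29  0.352] [ 0.62 -0.54  2.25 -0.46  0.76  2.24] 1.2e-24
45 10 -0.03 [0.393 0.284 0.317] [ 0.53 -0.37  2.19 -0.44  0.61  2.19] 5.1e-24
45 25 0.04 [0.347 0.246 0.352] [ 0.44 -0.64  2.3  -0.01  0.69  1.58] 6.1e-19
45 25 -0.03 [0.407 0.24  0.317] [ 0.36 -0.44  2.24  0.1   0.56  1.44] 3.2e-31
```

Run:
```python
from kin import *
q0=np.array(ctrl.get_obs()['q'])
A=[.36,.13,.42]
s=ik(A,pegR(40,np.radians(5)),q0);print('A',s.x.round(2),'%.1e'%s.cost);q=s.x
for off in (.05,0,-.03):
    eye=tip-off*axis(30,yaw);Rm=pegR(40,np.radians(5));pos=eye-Rm@[.095,0,.157]
    s=ik(pos,Rm,q);q=s.x;print(off,pos.round(4),q.round(2),'%.1e'%s.cost)
for pitch,yd in ((25,15),(20,20),(15,25),(15,30)):
    eye=tip+.03*axis(30,yaw)-[0,0,.005];Rm=pegR(pitch,np.radians(yd));pos=eye-Rm@[.095,0,.157]
    s=ik(pos,Rm,q);print(pitch,yd,pos.round(4),s.x.round(2),'%.1e'%s.cost)
plan(A,pegR(40,np.radians(5)),8)
```

```text
A [ 0.17 -0.85  2.32 -0.09  0.81  1.68] 2.2e-17
0.05 [0.3191 0.3061 0.3416] [ 0.7  -0.51  2.26 -0.7   0.76  2.55] 6.3e-20
0 [0.3622 0.3019 0.3166] [ 0.63 -0.4   2.22 -0.71  0.65  2.54] 1.3e-24
-0.03 [0.3881 0.2994 0.3016] [ 0.58 -0.33  2.2  -0.72  0.59  2.54] 1.1e-29
25 15 [0.3925 0.268  0.2488] [ 0.47 -0.3   2.34  4.17  0.18 -2.51] 3.5e-03
20 20 [0.3996 0.2537 0.2329] [ 0.42 -0.28  2.36  3.57  0.17 -1.97] 1.5e-28
15 25 [0.409  0.2408 0.2174] [ 0.36 -0.23  2.37  2.89  0.31 -1.35] 1.9e-21
15 30 [0.4161 0.2271 0.2174] [ 0.29 -0.24  2.37  2.48  0.37 -1.01] 1.6e-31
n 8 turn/row [-0.03   0.036  0.076]
[-0.03, 0.036, 0.076] [-4.3, -17.8, -6.9]
[-0.03, 0.036, 0.076] [-5.4, -17.2, -7.6]
[-0.03, 0.036, 0.076] [-6.4, -16.5, -8.4]
[-0.03, 0.036, 0.076] [-7.3, -15.7, -9.1]
[-0.03, 0.036, 0.076] [-8.2, -14.8, -9.8]
[-0.03, 0.036, 0.076] [-8.9, -13.9, -10.6]
[-0.03, 0.036, 0.076] [-9.5, -12.8, -11.3]
[-0.03, 0.036, 0.076] [-10.0, -11.7, -12.0]
```

```bash
python3 -m crank '[[-0.03,0.036,0.076,-4,-18,-7,1],[-0.03,0.036,0.076,-5.4,-17,-7.6,1],[-0.03,0.036,0.076,-6.4,-16.5,-8.4,1],[-0.03,0.036,0.076,-7.3,-15.7,-9,1],[-0.03,0.036,0.076,-8,-15,-10,1],[-0.03,0.036,0.076,-9,-14,-10.6,1],[-0.03,0.036,0.076,-9.5,-13,-11,1],[-0.03,0.036,0.076,-10,-12,-12,1]]'
python3 - <<'E'
from h import *
o=st();plan([.315,.306,.345],pegR(40,np.radians(5)),None,step=30)
p=eyes.get_image('side');save(p,'s2')
E
```

```text
t: 6.8
tool_pos: [0.3532, 0.134, 0.4117]
tool_rot: [-2.814, -0.07, -1.304]
contact_force: [0.1, -0.4, -1.3]
opening: 0.0125
t 6.8 pos [0.3532 0.134  0.4117] rot [-2.814 -0.07  -1.304] F [ 0.1 -0.4 -1.3] open 0.0125
[[0.646, 0.058, 0.761], [0.024, -0.998, 0.055], [0.763, -0.017, -0.646]] q [ 0.191 -0.865  2.336 -0.125  0.81   1.756]
n 7 turn/row [ 0.002  0.001 -0.005]
[0.002, 0.001, -0.005] [-10.2, -24.7, 3.4]
[0.002, 0.001, -0.005] [-10.1, -24.7, 3.4]
[0.002, 0.001, -0.005] [-10.0, -24.8, 3.4]
[0.002, 0.001, -0.005] [-9.9, -24.8, 3.5]
[0.002, 0.001, -0.005] [-9.8, -24.8, 3.5]
[0.002, 0.001, -0.005] [-9.6, -24.9, 3.5]
[0.002, 0.001, -0.005] [-9.5, -24.9, 3.6]
```

View pics/s2.png

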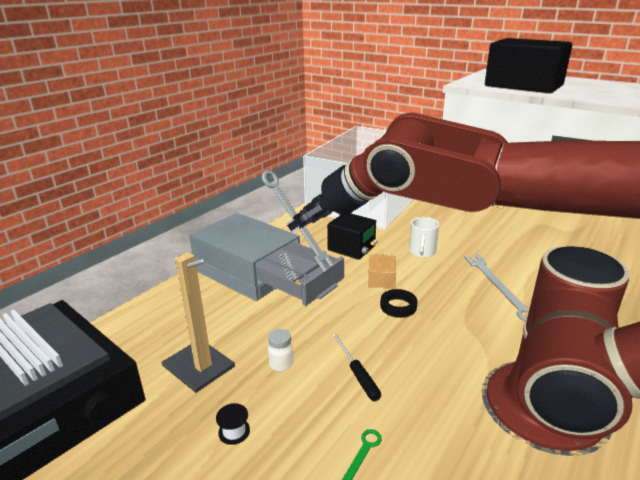

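The spanner is held upright in front of the gripper, with its eye at (269,180) and the peg at (195,262). I'm moving sideways to the standoff in line with the peg.

```bash
python3 -m crank '[[0,0,-0.005,-10,-25,3.4,1],[0,0,-0.005,-10,-25,3.4,1],[0,0,-0.005,-10,-25,3.4,1],[0,0,-0.005,-10,-25,3.4,1],[0,0,-0.005,-10,-25,3.5,1],[0,0,-0.005,-10,-25,3.5,1],[0,0,-0.005,-9,-23,3.5,1],[0,0,0,0,0,0,1]]'
python3 - <<'E'
from kin import *
o=st();p=eyes.get_image('wrist');save(p,'w5')
print('root,tip',proj(p,np.array([root,tip]),o))
for q in ('peg_tip','peg_root','spanner_eye'):
    print(q,[(np.round(r['centre'],4).tolist(),round(r['confidence'],2),proj(p,r['centre'],o)[0].round().tolist()) for r in spotter.mark_of(q,p)])
RR=R.from_rotvec(o['tool_rot']);print('eye pred',np.array(o['tool_pos'])+RR.apply([.095,0,.157]))
E
```

```text
t: 7.52
tool_pos: [0.311, 0.3121, 0.3387]
tool_rot: [-2.831, -0.127, -1.309]
contact_force: [-0.6, -0.1, -2.3]
opening: 0.0126
t 7.52 pos [0.311  0.3121 0.3387] rot [-2.831 -0.127 -1.309] F [-0.6 -0.1 -2.3] open 0.0126
[[0.645, 0.082, 0.76], [0.065, -0.996, 0.052], [0.761, 0.016, -0.648]] q [ 0.732 -0.506  2.257 -0.723  0.786  2.576]
root,tip [[350.91955957  65.33461712]
 [343.43579383  66.43897862]]
peg_tip [([0.5415, 0.3177, 0.2913], 0.8, [344.0, 63.0])]
peg_root [([0.5879, 0.3152, 0.2588], 0.89, [347.0, 71.0])]
spanner_eye [([0.5882, 0.3113, 0.2597], 0.27, [353.0, 69.0])]
eye pred [0.49154123 0.32654062 0.3092381 ]
```

View pics/w5.png

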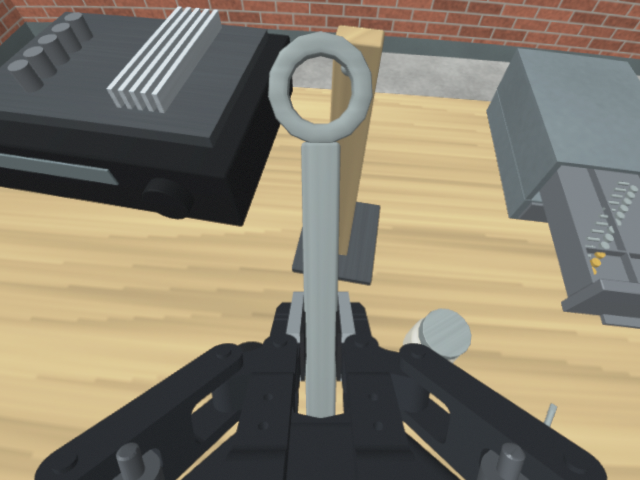

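The wrist view shows the peg tip through the eye at (344,68), while the hole centre is at (320,88). I'll correct by about −4 mm in y and +9 mm in z, then advance to just short of the tip and look again.

Run:
```python
from kin import *
Rm=pegR(40,np.radians(5));eye=tip-.014*axis(30,yaw)
plan(eye-Rm@[.095,0,.157],Rm,None,step=12)
```

```text
n 4 turn/row [0.004 0.    0.001]
[0.004, 0.0, 0.001] [2.4, 2.2, 10.1]
[0.004, 0.0, 0.001] [2.4, 2.3, 10.1]
[0.004, 0.0, 0.001] [2.4, 2.3, 10.1]
[0.004, 0.0, 0.001] [2.4, 2.3, 10.1]
```

```bash
python3 -m crank '[[0.004,0,0.001,4.5,4.5,5,1],[0.004,0,0.001,4,4,8,1],[0.004,0,0.001,1,0.5,10,1],[0.004,0,0,0,0,10,1],[0,0,0,0,0,6,1],[0,0,0,0,0,0,1],[0,0,0,0,0,0,1]]'
python3 - <<'E'
from kin import *
o=st();p=eyes.get_image('wrist');save(p,'w6')
print('root,tip',proj(p,np.array([root,tip]),o))
for q in ('peg_tip','peg_root'):
    print(q,[(np.round(r['centre'],4).tolist(),round(r['confidence'],2),proj(p,r['centre'],o)[0].round().tolist()) for r in spotter.mark_of(q,p)])
RR=R.from_rotvec(o['tool_rot']);e=np.array(o['tool_pos'])+RR.apply([.095,0,.157]);print('eye pred',e,'rel tip (tool)',RR.inv().apply(tip-e)*1000)
cv2.imwrite('pics/w6c.png',cv2.resize(p['image'][20:170,240:400],None,fx=3.7,fy=3.7,interpolation=cv2.INTER_CUBIC)[:,:,::-1])
p=eyes.get_image('side');cv2.imwrite('pics/s6c.png',cv2.resize(p['image'][190:330,140:300],None,fx=3.7,fy=3.7,interpolation=cv2.INTER_CUBIC)[:,:,::-1])
E
```

```text
t: 8.3
tool_pos: [0.3552, 0.2967, 0.3292]
tool_rot: [-2.808, -0.103, -1.321]
contact_force: [0.5, 0.5, -0.9]
opening: 0.0123
t 8.3 pos [0.3552 0.2967 0.3292] rot [-2.808 -0.103 -1.321] F [ 0.5  0.5 -0.9] open 0.0123
[[0.636, 0.075, 0.768], [0.044, -0.997, 0.061], [0.77, -0.005, -0.638]] q [ 0.628 -0.442  2.233 -0.698  0.675  2.528]
root,tip [[321.1399814   99.75192244]
 [300.07817879 112.57510424]]
peg_tip [([0.5439, 0.3148, 0.2897], 0.8, [308.0, 109.0])]
peg_root [([0.5879, 0.3141, 0.2582], 0.84, [319.0, 107.0])]
eye pred [0.53617573 0.31050808 0.30229526] rel tip (tool) [-6.05399297 -6.63387801 14.37201645]
```

View pics/w6c.png

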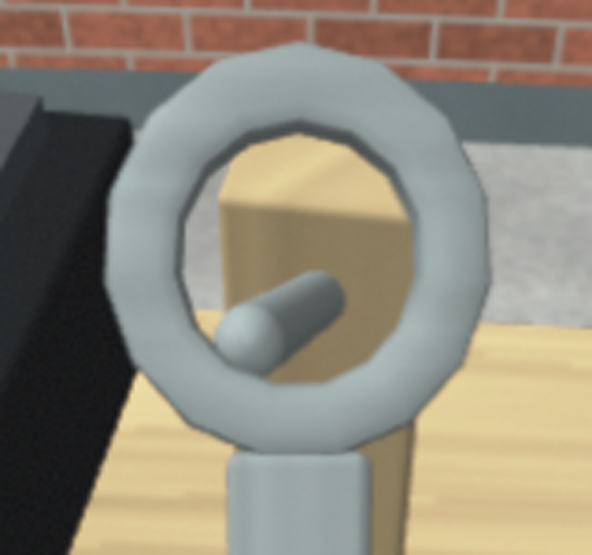

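View pics/s6c.png

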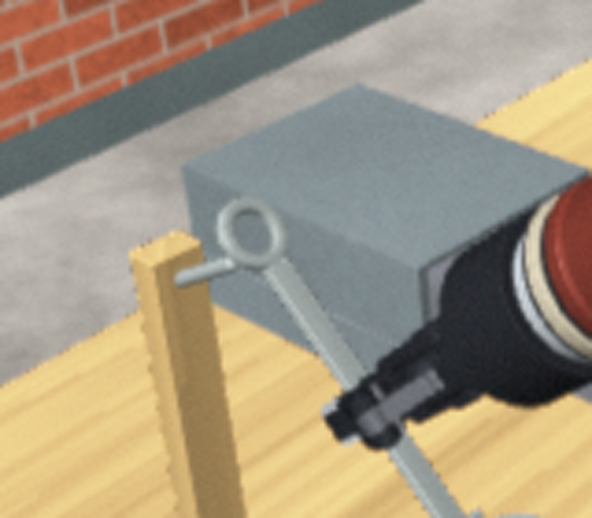

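The tip shows at (308,110), inside the hole but down and left of its centre. Relative to the eye it is about (−5,−4,+14) mm in tool axes. I'll shift onto the peg axis, then slide along it.

```bash
python3 -m crank '[[0,0,0,-5,-4,0,1],[0,0,0,-3,-2,0,1],[0,0,0,0,0,0,1]]'
python3 - <<'E'
from kin import *
tip=np.array([.5433,.3148,.2892])
o=st();p=eyes.get_image('wrist')
RR=R.from_rotvec(o['tool_rot']);e=np.array(o['tool_pos'])+RR.apply([.095,0,.157])
print('eye pred',e,'rel tip (tool)',RR.inv().apply(tip-e)*1000,'axis',RR.inv().apply(axis(30,yaw)))
cv2.imwrite('pics/w7c.png',cv2.resize(p['image'][20:170,240:400],None,fx=3.7,fy=3.7,interpolation=cv2.INTER_CUBIC)[:,:,::-1])
E
```

```text
t: 8.75
tool_pos: [0.3479, 0.3038, 0.3234]
tool_rot: [-2.805, -0.106, -1.322]
contact_force: [1.0, 0.7, -1.9]
opening: 0.0125
t 8.75 pos [0.3479 0.3038 0.3234] rot [-2.805 -0.106 -1.322] F [ 1.   0.7 -1.9] open 0.0125
[[0.635, 0.078, 0.769], [0.045, -0.997, 0.064], [0.772, -0.006, -0.636]] q [ 0.653 -0.434  2.238 -0.726  0.677  2.57 ]
eye pred [0.52894675 0.31814311 0.29680084] rel tip (tool) [ 3.09430211  4.50062833 15.6567714 ] axis [0.15757555 0.15315226 0.97555847]
```

View pics/w7c.png

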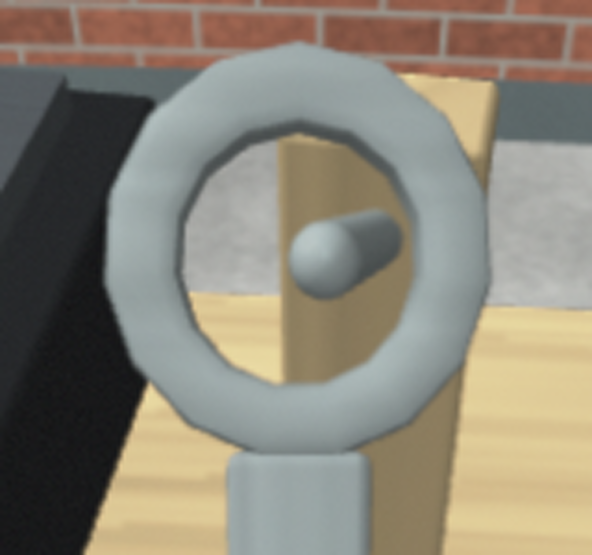

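```bash
python3 -m crank '[[0,0,0,1,2,6,1],[0,0,0,1,1,6,1],[0,0,0,1,1,6,1],[0,0,0,1,1,6,1],[0,0,0,0,0,0,1],[0,0,0,0,0,0,1]]'
python3 - <<'E'
from kin import *
tip=np.array([.5433,.3148,.2892])
o=st();p=eyes.get_image('wrist')
RR=R.from_rotvec(o['tool_rot']);e=np.array(o['tool_pos'])+RR.apply([.095,0,.157])
print('eye pred',e,'rel tip (tool)',RR.inv().apply(tip-e)*1000,'axis',RR.inv().apply(axis(30,yaw)))
a=cv2.resize(p['image'][20:170,240:400],None,fx=2.5,fy=2.5,interpolation=cv2.INTER_CUBIC)
p=eyes.get_image('side');b=cv2.resize(p['image'][190:340,140:300],None,fx=2.5,fy=2.5,interpolation=cv2.INTER_CUBIC)
cv2.imwrite('pics/c8.png',np.hstack([a,b])[:,:,::-1])
E
```

```text
t: 9.3
tool_pos: [0.3717, 0.3005, 0.3096]
tool_rot: [-2.805, -0.108, -1.322]
contact_force: [-1.1, -1.2, -1.7]
opening: 0.0123
t 9.3 pos [0.3717 0.3005 0.3096] rot [-2.805 -0.108 -1.322] F [-1.1 -1.2 -1.7] open 0.0123
[[0.635, 0.079, 0.769], [0.046, -0.997, 0.065], [0.771, -0.005, -0.637]] q [ 0.611 -0.371  2.218 -0.733  0.618  2.565]
eye pred [0.55262654 0.31497733 0.28294922] rel tip (tool) [ -1.10863783  -0.59591376 -11.15812741] axis [0.15784456 0.15373374 0.97542351]
```

View pics/c8.png

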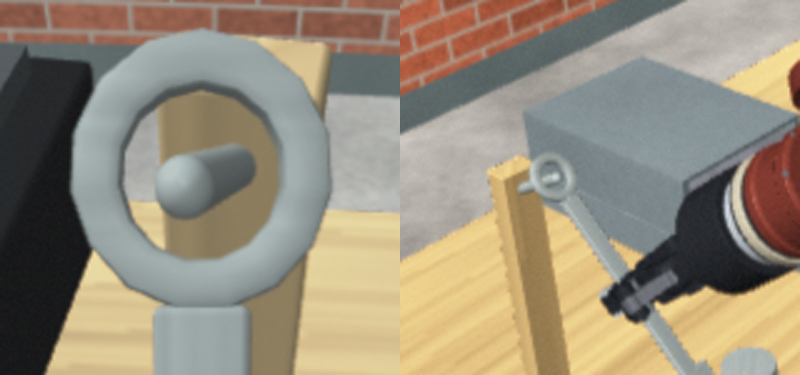

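The peg tip now stands in front of the eye, so the eye is threaded about 11 mm onto it with no contact force. I'm sliding it further in.

```bash
python3 -m crank '[[0,0,0,1,1,6,1],[0,0,0,1,1,6,1],[0,0,0,1,1,6,1],[0,0,0,0.5,0.5,3,1],[0,0,0,0,0,0,1],[0,0,0,0,0,0,1]]'
python3 - <<'E'
from kin import *
tip=np.array([.5433,.3148,.2892])
o=st();p=eyes.get_image('wrist')
RR=R.from_rotvec(o['tool_rot']);e=np.array(o['tool_pos'])+RR.apply([.095,0,.157])
print('eye pred',e,'rel tip (tool)',RR.inv().apply(tip-e)*1000)
a=cv2.resize(p['image'][20:170,240:400],None,fx=2.5,fy=2.5,interpolation=cv2.INTER_CUBIC)
p=eyes.get_image('side');b=cv2.resize(p['image'][190:340,140:300],None,fx=2.5,fy=2.5,interpolation=cv2.INTER_CUBIC)
cv2.imwrite('pics/c9.png',np.hstack([a,b])[:,:,::-1])
q=np.array(o['q'])
for pitch,yd,sl in ((32,15,.0),(28,18,0),(25,20,0),(20,22,0)):
    eye=e-[0,0,.004];Rm=pegR(pitch,np.radians(yd));pos=eye-Rm@[.095,0,.157]
    s=least_squares(lambda x:np.r_[10*(fk(x,k)-pos),(R.from_matrix(Rm).inv()*Rot(x)).as_rotvec()],q,bounds=(lo,hi));print(pitch,yd,pos.round(4),s.x.round(2),'%.1e'%s.cost)
E
```

```text
t: 9.9
tool_pos: [0.3921, 0.2984, 0.2983]
tool_rot: [-2.804, -0.108, -1.323]
contact_force: [0.7, -0.2, -1.4]
opening: 0.0123
t 9.9 pos [0.3921 0.2984 0.2983] rot [-2.804 -0.108 -1.323] F [ 0.7 -0.2 -1.4] open 0.0123
[[0.634, 0.08, 0.769], [0.046, -0.997, 0.065], [0.772, -0.006, -0.636]] q [ 0.579 -0.315  2.196 -0.744  0.571  2.568]
eye pred [0.57309792 0.31302371 0.27182237] rel tip (tool) [ -5.40222296  -4.24895322 -33.84989977]
32 15 [0.3959 0.2655 0.2705] [ 0.47 -0.35  2.3  -0.75  0.27  2.42] 8.3e-20
28 18 [0.3988 0.2564 0.2576] [ 0.44 -0.34  2.33 -0.95  0.14  2.57] 3.8e-20
25 20 [0.4017 0.2506 0.2481] [ 0.42 -0.33  2.34 -1.02  0.09  2.62] 1.1e-03
20 22 [0.4062 0.2456 0.2322] [ 0.41 -0.3   2.33 -1.02  0.09  2.6 ] 1.5e-02
```

View pics/c9.png

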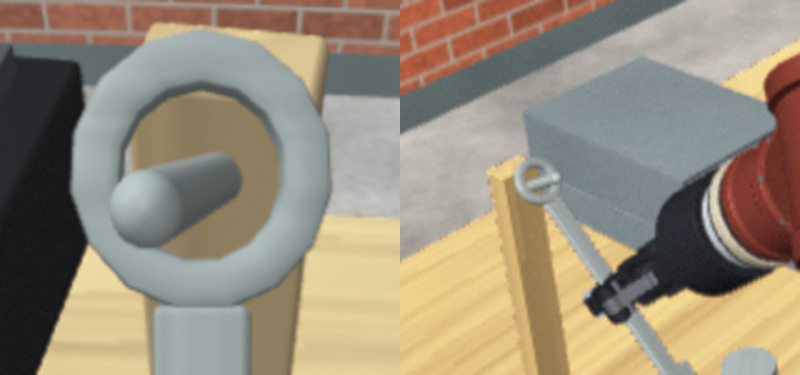

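Threaded about 34 mm, some 22 mm from the root. Before release I'll make the handle more upright and lower it, so that the eye nearly rests on the peg and swings less.

Run:
```python
from kin import *
o=ctrl.get_obs();RR=R.from_rotvec(o['tool_rot']);e=np.array(o['tool_pos'])+RR.apply([.095,0,.157])
Rm=pegR(32,np.radians(14));plan(e-[0,0,.005]-Rm@[.095,0,.157],Rm,6)
```

```text
n 6 turn/row [ 0.022  0.022 -0.017]
[0.022, 0.022, -0.017] [-3.6, 5.0, 3.1]
[0.022, 0.022, -0.017] [-3.8, 5.0, 2.9]
[0.022, 0.022, -0.017] [-3.9, 5.0, 2.7]
[0.022, 0.022, -0.017] [-4.1, 5.0, 2.5]
[0.022, 0.022, -0.017] [-4.2, 5.0, 2.3]
[0.022, 0.022, -0.017] [-4.3, 5.0, 2.1]
```

```bash
python3 -m crank '[[0.022,0.022,-0.017,-3.6,5,3,1],[0.022,0.022,-0.017,-3.8,5,3,1],[0.022,0.022,-0.017,-4,5,2.7,1],[0.022,0.022,-0.017,-4,5,2.5,1],[0.022,0.022,-0.017,-4,5,2,1],[0.022,0.022,-0.017,-4,5,2,1],[0,0,0,0,0,0,1],[0,0,0,0,0,0,1]]'
python3 - <<'E'
from kin import *
tip=np.array([.5433,.3148,.2892])
o=st();p=eyes.get_image('wrist')
RR=R.from_rotvec(o['tool_rot']);e=np.array(o['tool_pos'])+RR.apply([.095,0,.157])
print('eye pred',e,'rel tip (tool)',RR.inv().apply(tip-e)*1000)
a=cv2.resize(p['image'][20:170,240:400],None,fx=2.5,fy=2.5,interpolation=cv2.INTER_CUBIC)
p=eyes.get_image('side');b=cv2.resize(p['image'][190:340,140:300],None,fx=2.5,fy=2.5,interpolation=cv2.INTER_CUBIC)
cv2.imwrite('pics/c10.png',np.hstack([a,b])[:,:,::-1])
E
```

```text
t: 10.67
tool_pos: [0.3944, 0.2687, 0.2715]
tool_rot: [-2.612, -0.338, -1.47]
contact_force: [0.0, 0.3, -1.7]
opening: 0.0122
t 10.67 pos [0.3944 0.2687 0.2715] rot [-2.612 -0.338 -1.47 ] F [ 0.   0.3 -1.7] open 0.0122
[[0.502, 0.254, 0.827], [0.132, -0.967, 0.217], [0.855, 0.0, -0.519]] q [ 0.486 -0.352  2.296 -0.824  0.267  2.496]
eye pred [0.57182946 0.31534956 0.27116365] rel tip (tool) [  1.02196764  -6.71145666 -33.06741707]
```

View pics/c10.png

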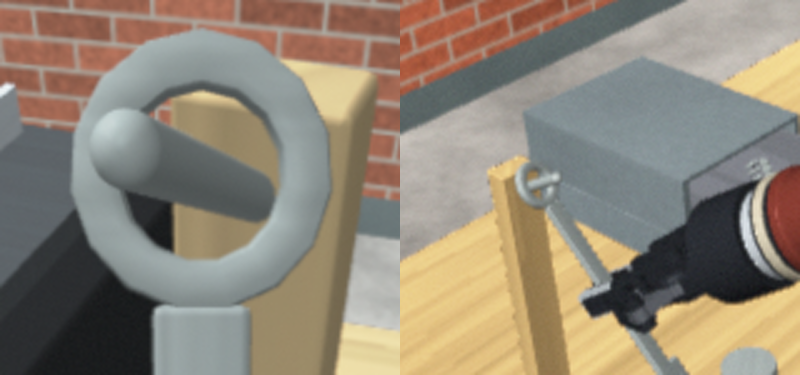

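```bash
python3 -m crank '[[0,0,0,-2,1,1,1],[0,0,0,-2,1,1,1],[0,0,0,0,0,0,1],[0,0,0,0,0,0,1]]'
python3 -m crank '[[0,0,0,0,0,0,0.55],[0,0,0,0,0,0,0.55],[0,0,0,0,0,0,0.45],[0,0,0,0,0,0,0.4],[0,0,0,0,0,0,0.3],[0,0,0,0,0,0,0.2],[0,0,0,0,0,0,0.1],[0,0,0,0,0,0,0]]' 20
python3 - <<'E'
from kin import *
o=st();p=eyes.get_image('wrist')
a=cv2.resize(p['image'],(400,300))
p=eyes.get_image('side');b=cv2.resize(p['image'][190:340,140:340],None,fx=2,fy=2,interpolation=cv2.INTER_CUBIC)
cv2.imwrite('pics/c11.png',np.hstack([a,b])[:,:,::-1])
E
```

```text
t: 11.1
tool_pos: [0.3949, 0.268, 0.2685]
tool_rot: [-2.609, -0.339, -1.472]
contact_force: [0.2, -0.1, -1.2]
opening: 0.0123
t: 11.77
tool_pos: [0.396, 0.2689, 0.2714]
tool_rot: [-2.603, -0.339, -1.477]
contact_force: [0.1, 0.6, 0.1]
opening: 0.0429
t 11.77 pos [0.396  0.2689 0.2714] rot [-2.603 -0.339 -1.477] F [0.1 0.6 0.1] open 0.0429
[[0.496, 0.257, 0.83], [0.13, -0.966, 0.221], [0.859, -0.002, -0.513]] q [ 0.483 -0.348  2.295 -0.843  0.257  2.514]
```

View pics/c11.png

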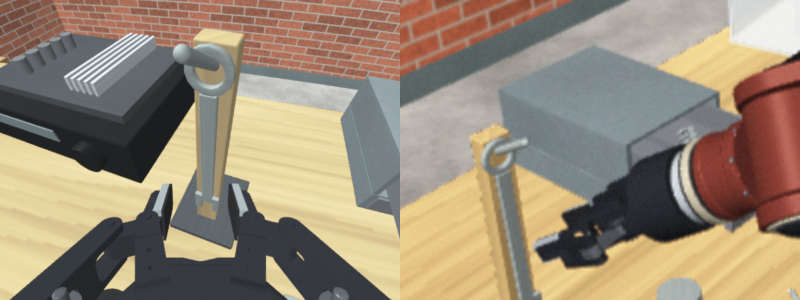

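The spanner hangs on the peg against the upright (eye at about (505,150) in the right panel) and the fingers are clear. I'm withdrawing straight back, closing the fingers on the way.

```bash
python3 -m crank '[[0,0,0,0,0,-10,-0.1],[0,0,0,0,0,-16,-0.1],[0,0,0,0,0,-20,-0.1],[0,0,0,0,0,-20,-0.1],[0,0,0,0,0,-20,-0.1],[0,0,0,0,0,-10,-0.1]]'
python3 - <<'E'
from kin import *
o=st();t=eyes.get_image('top')
print([(np.round(r['centre'],4).tolist(),round(r['confidence'],2)) for r in spotter.mark_of('drawer_face',t)],[(np.round(r['centre'],4).tolist(),round(r['confidence'],2)) for r in spotter.mark_of('cabinet',t)])
save(t,'t12')
yw=np.radians(-4);Rm=fr([0,0,-1],[np.cos(yw),np.sin(yw),0])
for P in ([.40,.08,.38],[.46,-.008,.26],[.58,-.016,.25]):
    s=ik(P,Rm,np.array([.1,-.3,2.1,0,1.4,1.6]));print(s.x.round(2),s.cost)
plan([.40,.08,.38],Rm,None)
E
```

```text
t: 12.37
tool_pos: [0.3144, 0.2466, 0.3198]
tool_rot: [-2.612, -0.339, -1.468]
contact_force: [0.4, 0.3, 0.6]
opening: 0.0469
t 12.37 pos [0.3144 0.2466 0.3198] rot [-2.612 -0.339 -1.468] F [0.4 0.3 0.6] open 0.0469
[[0.503, 0.256, 0.826], [0.133, -0.967, 0.218], [0.854, 0.0, -0.52]] q [ 0.543 -0.714  2.434 -0.549  0.478  2.219]
[([0.5191, -0.0104, 0.0784], 0.97)] [([0.7959, -0.0257, 0.0029], 0.68)]
[ 0.01 -0.5   2.12 -0.    1.52  1.66] 6.152565346576043e-25
[-0.18 -0.22  2.12 -0.    1.24  1.46] 1.3766561150742782e-18
[-0.16  0.09  1.84  0.    1.21  1.48] 7.37432436804175e-28
n 10 turn/row [-0.017 -0.102  0.03 ]
[-0.017, -0.102, 0.03] [7.2, 18.3, 0.2]
[-0.017, -0.102, 0.03] [7.8, 18.1, -0.2]
[-0.017, -0.102, 0.03] [8.2, 17.8, -0.7]
[-0.017, -0.102, 0.03] [8.7, 17.6, -1.3]
[-0.017, -0.102, 0.03] [9.0, 17.4, -1.9]
[-0.017, -0.102, 0.03] [9.3, 17.1, -2.6]
[-0.017, -0.102, 0.03] [9.5, 16.9, -3.2]
[-0.017, -0.102, 0.03] [9.7, 16.7, -3.9]
[-0.017, -0.102, 0.03] [9.7, 16.5, -4.6]
[-0.017, -0.102, 0.03] [9.7, 16.2, -5.3]
```

View pics/t12.png

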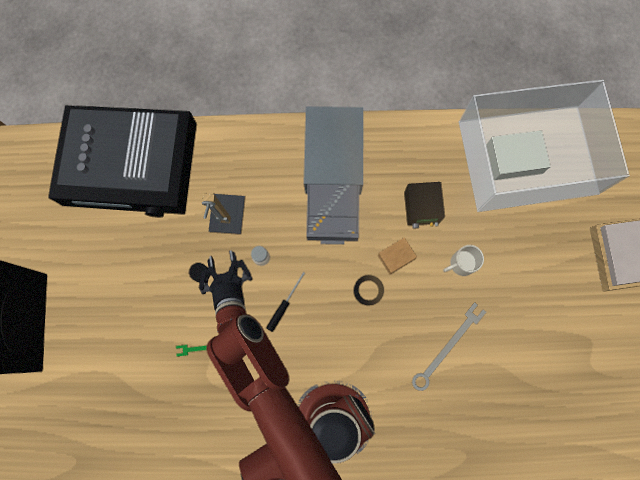

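```bash
python3 -m crank '[[-0.017,-0.102,0.03,7,18,0,0.3],[-0.017,-0.102,0.03,8,18,0,0.5],[-0.017,-0.102,0.03,8,18,-0.7,0.7],[-0.017,-0.102,0.03,8.7,17.6,-1,1],[-0.017,-0.102,0.03,9,17,-2,1],[-0.017,-0.102,0.03,9,17,-2.6,1],[-0.017,-0.102,0.03,9.5,17,-3,1],[-0.017,-0.102,0.03,9.7,16.7,-4,1]]' 60
python3 - <<'E'
from kin import *
o=st()
yw=np.radians(-4);Rm=fr([0,0,-1],[np.cos(yw),np.sin(yw),0])
plan([.455,-.006,.30],Rm,None,step=33)
E
```

```text
t: 13.18
tool_pos: [0.387, 0.1099, 0.3599]
tool_rot: [-3.114, 0.023, -0.24]
contact_force: [1.6, 0.8, -0.2]
opening: 0.0
t 13.18 pos [0.387  0.1099 0.3599] rot [-3.114  0.023 -0.24 ] F [ 1.6  0.8 -0.2] open 0.0
[[0.988, -0.013, 0.154], [-0.016, -1.0, 0.017], [0.153, -0.02, -0.988]] q [ 0.09  -0.551  2.189  0.003  1.348  1.676]
n 5 turn/row [-0.005 -0.031  0.011]
[-0.005, -0.031, 0.011] [12.0, 23.2, 13.5]
[-0.005, -0.031, 0.011] [12.6, 23.0, 13.3]
[-0.005, -0.031, 0.011] [13.3, 22.8, 13.0]
[-0.005, -0.031, 0.011] [13.9, 22.6, 12.7]
[-0.005, -0.031, 0.011] [14.6, 22.4, 12.3]
```

```bash
python3 -m crank '[[-0.005,-0.031,0.011,12,23,13.5,1],[-0.005,-0.031,0.011,12.6,23,13,1],[-0.005,-0.031,0.011,13,23,13,1],[-0.005,-0.031,0.011,14,22.6,12.7,1],[-0.005,-0.031,0.011,14,22,12,1],[0,0,0,0,0,0,1]]'
python3 - <<'E'
from kin import *
o=st();p=eyes.get_image('wrist');save(p,'w13')
p=eyes.get_image('side');save(p,'s13')
yw=np.radians(-4);Rm=fr([0,0,-1],[np.cos(yw),np.sin(yw),0])
plan([.46,-.006,.244],Rm,None,step=15)
E
```

```text
t: 13.68
tool_pos: [0.463, -0.0173, 0.2963]
tool_rot: [3.134, -0.133, -0.022]
contact_force: [-0.3, 0.7, -0.8]
opening: 0.0
t 13.68 pos [ 0.463  -0.0173  0.2963] rot [ 3.134 -0.133 -0.022] F [-0.3  0.7 -0.8] open 0.0
[[0.996, -0.085, -0.014], [-0.085, -0.996, -0.004], [-0.014, 0.005, -1.0]] q [-0.197 -0.252  2.081 -0.007  1.325  1.461]
n 4 turn/row [ 0.001  0.003 -0.003]
[0.001, 0.003, -0.003] [-0.6, -2.2, 13.5]
[0.001, 0.003, -0.003] [-0.6, -2.2, 13.5]
[0.001, 0.003, -0.003] [-0.6, -2.2, 13.5]
[0.001, 0.003, -0.003] [-0.7, -2.2, 13.5]
```

View pics/w13.png

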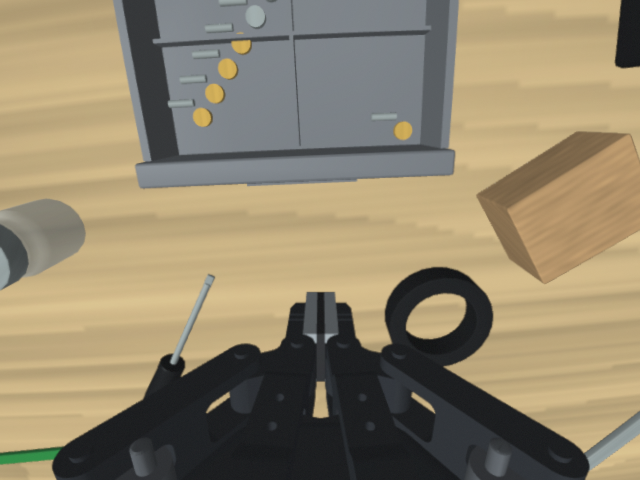

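View pics/s13.png

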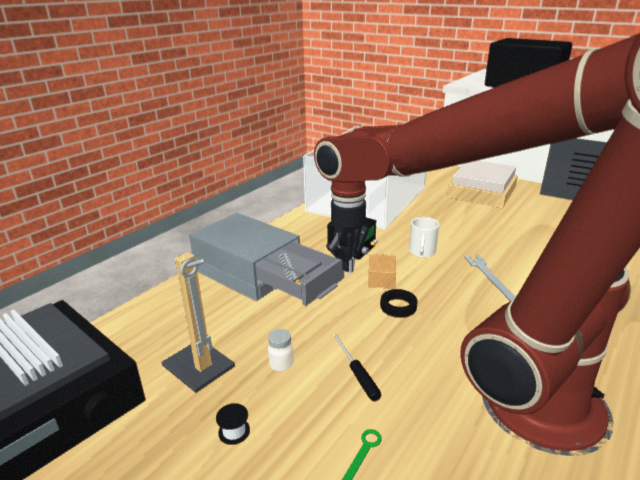

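The spanner hangs on the stand at (190,300) in the side view. The fingers are in front of the drawer at column 320, and the panel's middle is at about column 300. I'm descending with a shift to the middle.

```bash
python3 -m crank '[[0,0.005,-0.01,0,-3,14,1],[0,0.005,-0.01,0,-3,14,1],[0,0.003,-0.01,0,-3,14,1],[0,0,0,0,-2,9,1],[0,0,0,0,0,0,1],[0,0,0,0,0,0,1]]'
python3 - <<'E'
from kin import *
o=st();p=eyes.get_image('wrist');save(p,'w14')
print([(np.round(r['centre'],4).tolist(),round(r['confidence'],2)) for r in spotter.mark_of('drawer_face',p)])
E
```

```text
t: 14.28
tool_pos: [0.4635, -0.0007, 0.2468]
tool_rot: [3.137, -0.076, 0.012]
contact_force: [-0.9, 0.2, -0.0]
opening: 0.0
t 14.28 pos [ 0.4635 -0.0007  0.2468] rot [ 3.137 -0.076  0.012] F [-0.9  0.2 -0. ] open 0.0
[[0.999, -0.049, 0.007], [-0.049, -0.999, -0.004], [0.007, 0.004, -1.0]] q [-0.162 -0.19   2.12  -0.003  1.204  1.459]
[([0.5204, -0.0058, 0.0766], 0.58)]
```

View pics/w14.png

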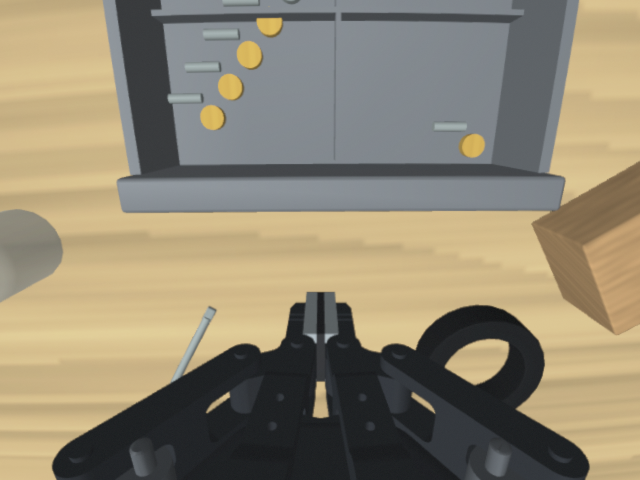

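```bash
python3 -m crank '[[0,0,0,8,3,1,1],[0,0,0,10,3,0,1],[0,0,0,8,1,0,1],[0,0,0,5,0,0,1],[0,0,0,0,0,0,1]]'
python3 -m crank '[[0,0,0,3,0,0,1],[0,0,0,3,0,0,1],[0,0,0,3,0,0,1],[0,0,0,3,0,0,1],[0,0,0,3,0,0,1],[0,0,0,3,0,0,1]]'
```

```text
t: 14.8
tool_pos: [0.4992, -0.0109, 0.2504]
tool_rot: [3.135, -0.078, 0.025]
contact_force: [-0.1, 0.2, -0.4]
opening: -0.0001
t: 15.3
tool_pos: [0.5178, -0.012, 0.2503]
tool_rot: [3.136, -0.078, 0.012]
contact_force: [-4.2, 0.1, 2.8]
opening: -0.0
```

```bash
python3 -m crank '[[0,0,0,6,0,0,1],[0,0,0,7,0,0,1],[0,0,0,7,0,0,1],[0,0,0,7,0,0,1],[0,0,0,7,0,0,1],[0,0,0,7,0,0,1],[0,0,0,6,0,0,1],[0,0,0,5,0,0,1]]'
python3 - <<'E'
from kin import *
o=st();p=eyes.get_image('wrist');save(p,'w15')
E
```

```text
t: 15.97
tool_pos: [0.5732, -0.0144, 0.2501]
tool_rot: [3.136, -0.077, 0.003]
contact_force: [-4.4, -0.1, 3.4]
opening: -0.0001
t 15.97 pos [ 0.5732 -0.0144  0.2501] rot [ 3.136e+00 -7.700e-02  3.000e-03] F [-4.4 -0.1  3.4] open -0.0001
[[0.999, -0.049, 0.002], [-0.049, -0.999, -0.005], [0.002, 0.005, -1.0]] q [-0.154  0.077  1.859 -0.005  1.204  1.468]
```

View pics/w15.png

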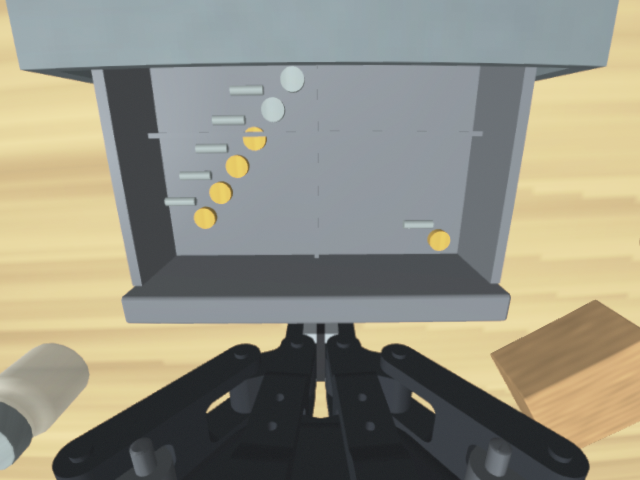

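The panel (top edge near row 300) is following the fingers evenly at about 4 N. It's still about 90 mm out, so I'll carry on and slow down before the catch zone.

```bash
python3 -m crank '[[0,0,0,6,0,0,1],[0,0,0,7,0,0,1],[0,0,0,7,0,0,1],[0,0,0,7,0,0,1],[0,0,0,6,0,0,1],[0,0,0,5,0,0,1],[0,0,0,3,0,0,1],[0,0,0,2,0,0,1]]'
python3 -m crank '[[0,0,0,2,0,0,1],[0,0,0,2,0,0,1],[0,0,0,2,0,0,1],[0,0,0,2,0,0,1]]'
python3 - <<'E'
from kin import *
o=st();p=eyes.get_image('wrist');save(p,'w16')
print([(x,[(np.round(r['centre'],4).tolist(),round(r['confidence'],2)) for r in spotter.mark_of(x,p)]) for x in ('drawer_face','cabinet')])
E
```

```text
t: 16.68
tool_pos: [0.621, -0.0166, 0.2497]
tool_rot: [3.137, -0.077, 0.003]
contact_force: [-4.6, 0.4, 3.5]
opening: 0.0001
t: 17.02
tool_pos: [0.6297, -0.017, 0.2497]
tool_rot: [3.137, -0.077, 0.003]
contact_force: [-3.3, 0.5, 2.5]
opening: 0.0002
t 17.02 pos [ 0.6297 -0.017   0.2497] rot [ 3.137e+00 -7.700e-02  3.000e-03] F [-3.3  0.5  2.5] open 0.0002
[[0.999, -0.049, 0.002], [-0.049, -0.999, -0.004], [0.002, 0.004, -1.0]] q [-0.144  0.202  1.72  -0.004  1.217  1.477]
[('drawer_face', [([0.6396, -0.0136, 0.0801], 0.72)]), ('cabinet', [])]
```

View pics/w16.png

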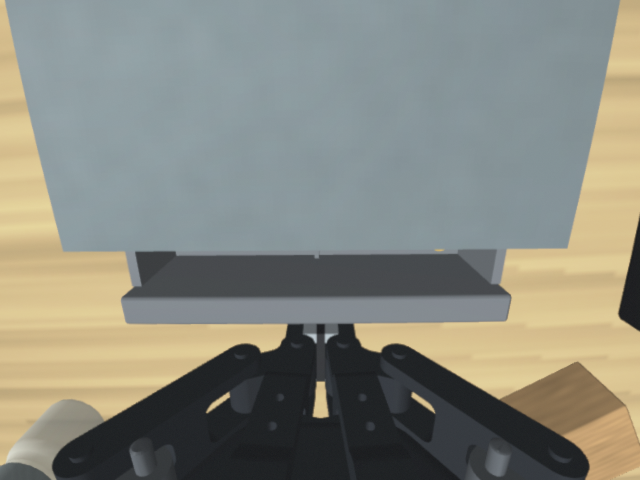

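About 30 mm of the drawer is still showing. I'm continuing in 2 mm rows, checking the force after each short call.

```bash
python3 -m crank '[[0,0,0,2,0,0,1],[0,0,0,2,0,0,1],[0,0,0,2,0,0,1]]'; python3 -m crank '[[0,0,0,2,0,0,1],[0,0,0,1.5,0,0,1]]'
```

```text
t: 17.42
tool_pos: [0.6341, -0.0172, 0.2497]
tool_rot: [3.137, -0.077, -0.012]
contact_force: [-7.5, 1.0, 5.9]
opening: -0.0004
t: 17.58
tool_pos: [0.6367, -0.0173, 0.2497]
tool_rot: [3.137, -0.076, -0.02]
contact_force: [-5.0, 0.2, 2.5]
opening: -0.0002
```

```bash
for i in 1 ; do python3 -m crank '[[0,0,0,2,0,0,1]]'; done;  python3 -m crank '[[0,0,0,2,0,0,1]]'; python3 -m crank '[[0,0,0,2,0,0,1]]'
python3 - <<'E'
from kin import *
o=st();p=eyes.get_image('wrist');save(p,'w17')
E
```

```text
t: 17.67
tool_pos: [0.6384, -0.0174, 0.2498]
tool_rot: [3.137, -0.076, -0.022]
contact_force: [-3.8, 0.1, 2.0]
opening: 0.0001
t: 17.75
tool_pos: [0.6404, -0.0175, 0.2497]
tool_rot: [3.137, -0.076, -0.023]
contact_force: [-1.8, 0.7, 1.8]
opening: -0.0001
t: 17.83
tool_pos: [0.6426, -0.0176, 0.2498]
tool_rot: [3.137, -0.076, -0.021]
contact_force: [-1.1, -0.3, 1.1]
opening: -0.0
t 17.83 pos [ 0.6426 -0.0176  0.2498] rot [ 3.137 -0.076 -0.021] F [-1.1 -0.3  1.1] open -0.0
[[0.999, -0.049, -0.013], [-0.049, -0.999, -0.004], [-0.013, 0.004, -1.0]] q [-0.142  0.234  1.683 -0.006  1.238  1.479]
```

View pics/w17.png

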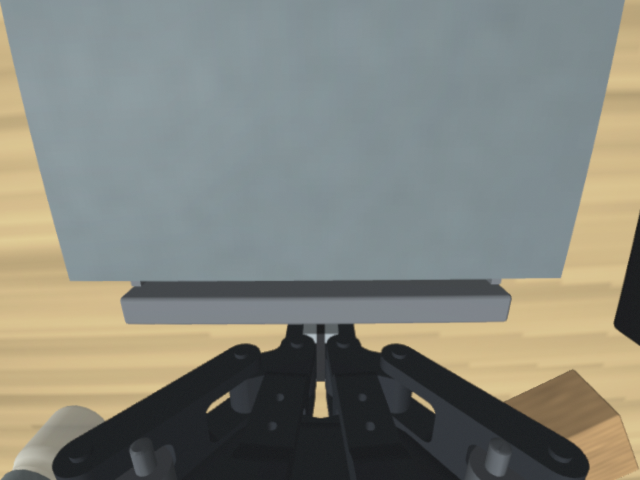

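```bash
python3 -m crank '[[0,0,0,1.5,0,0,1]]';  python3 -m crank '[[0,0,0,1.5,0,0,1]]'; python3 -m crank '[[0,0,0,1.5,0,0,1]]'
```

```text
t: 17.97
tool_pos: [0.6447, -0.0178, 0.2497]
tool_rot: [3.136, -0.077, -0.018]
contact_force: [-2.3, 0.9, 0.4]
opening: 0.0003
t: 18.05
tool_pos: [0.6461, -0.0178, 0.2496]
tool_rot: [3.136, -0.076, -0.021]
contact_force: [-9.3, -0.1, 7.7]
opening: -0.0005
t: 18.13
tool_pos: [0.6469, -0.0179, 0.2496]
tool_rot: [3.136, -0.076, -0.03]
contact_force: [-12.3, -0.3, 8.9]
opening: 0.0001
```

```bash
python3 -m crank '[[0,0,0,1.5,0,0,1]]';  python3 -m crank '[[0,0,0,1.5,0,0,1]]'; python3 -m crank '[[0,0,0,1.5,0,0,1]]'
```

```text
t: 18.22
tool_pos: [0.6477, -0.0179, 0.2497]
tool_rot: [3.136, -0.076, -0.038]
contact_force: [-10.2, -0.4, 8.0]
opening: -0.0005
t: 18.3
tool_pos: [0.6484, -0.0179, 0.2497]
tool_rot: [3.136, -0.076, -0.046]
contact_force: [-8.9, 0.9, 7.4]
opening: 0.0002
t: 18.38
tool_pos: [0.6492, -0.0179, 0.2498]
tool_rot: [3.136, -0.075, -0.054]
contact_force: [-8.3, -1.0, 5.4]
opening: 0.0003
```

```bash
python3 -m crank '[[0,0.02,0,0.5,0,0,1]]';  python3 -m crank '[[0,0.02,0,0.5,0,0,1]]'
python3 - <<'E'
from kin import *
o=st();print(np.array(o['tool_pos'])+.173*R.from_rotvec(o['tool_rot']).as_matrix()[:,2])
p=eyes.get_image('wrist');save(p,'w18')
P=atz(p,[[131,290],[500,290],[300,290]],.115,o);print(P)
E
```

```text
t: 18.47
tool_pos: [0.6481, -0.0179, 0.2497]
tool_rot: [3.136, -0.075, -0.041]
contact_force: [-24.4, -0.3, 15.3]
opening: -0.0006
t: 18.55
tool_pos: [0.6467, -0.0177, 0.2496]
tool_rot: [3.136, -0.074, -0.026]
contact_force: [-18.7, 0.1, 12.6]
opening: -0.0005
t 18.55 pos [ 0.6467 -0.0177  0.2496] rot [ 3.136 -0.074 -0.026] F [-18.7   0.1  12.6] open -0.0005
[[0.999, -0.047, -0.017], [-0.047, -0.999, -0.004], [-0.017, 0.005, -1.0]] q [-0.141  0.243  1.672 -0.007  1.242  1.479]
[ 0.64378368 -0.01845938  0.07663227]
[[ 0.67718523  0.04523827  0.115     ]
 [ 0.6706034  -0.08408703  0.115     ]
 [ 0.67441539 -0.01392788  0.115     ]]
```

View pics/w18.png

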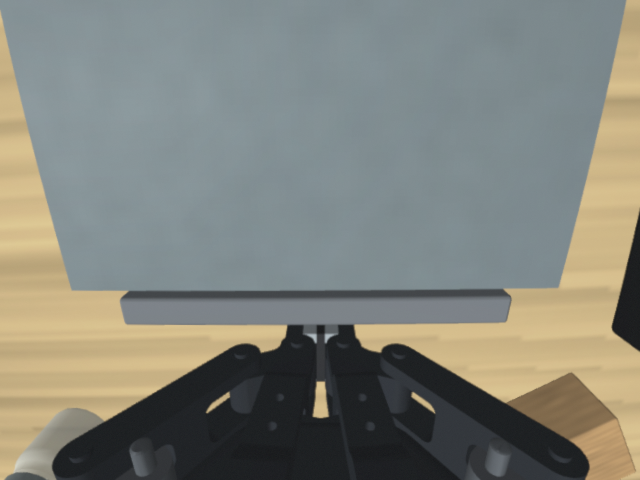

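The tip has stopped dead at x = 0.6438 even at 24 N. That is more than the catch plus friction (16 N at most). Before that the force peaked at 7.5 N and then fell to about 1 N some 8 mm earlier, which is the catch being passed. So the drawer is against its stop, and I'm backing off.

```bash
python3 -m crank '[[0,0,0,-3,0,0,1],[0,0,0,-8,0,0,1],[0,0,0,-15,0,0,1],[0,0,0,-25,0,0,1],[0,0,0,-25,0,0,1],[0,0,0,-20,0,-10,1],[0,0,0,-10,0,-25,1],[0,0,0,0,0,-30,1]]'
python3 - <<'E'
from kin import *
o=st();p=eyes.get_image('wrist');save(p,'w19')
print([(np.round(r['centre'],4).tolist(),round(r['confidence'],2)) for r in spotter.mark_of('drawer_face',p)])
s=eyes.get_image('side');save(s,'s19')
t=eyes.get_image('top');print([(np.round(r['centre'],4).tolist(),round(r['confidence'],2)) for r in spotter.mark_of('drawer_face',t)]);save(t,'t19')
print([(np.round(r['centre'],4).tolist(),round(r['confidence'],2)) for r in spotter.mark_of('spanner_eye',t)])
E
```

```text
t: 19.27
tool_pos: [0.534, -0.0121, 0.3085]
tool_rot: [3.137, -0.075, -0.037]
contact_force: [-0.5, 0.1, 0.3]
opening: -0.0
t 19.27 pos [ 0.534  -0.0121  0.3085] rot [ 3.137 -0.075 -0.037] F [-0.5  0.1  0.3] open -0.0
[[0.999, -0.048, -0.024], [-0.048, -0.999, -0.003], [-0.023, 0.004, -1.0]] q [-0.161 -0.079  1.908 -0.007  1.335  1.46 ]
[([0.6568, -0.0155, 0.0773], 0.62)]
[([0.6532, -0.0209, 0.0787], 0.56)]
[([0.1032, -0.2552, 0.0039], 0.79), ([0.2275, 0.2588, 0.0034], 0.58), ([0.5866, 0.3116, 0.2588], 0.44)]
```

View pics/w19.png

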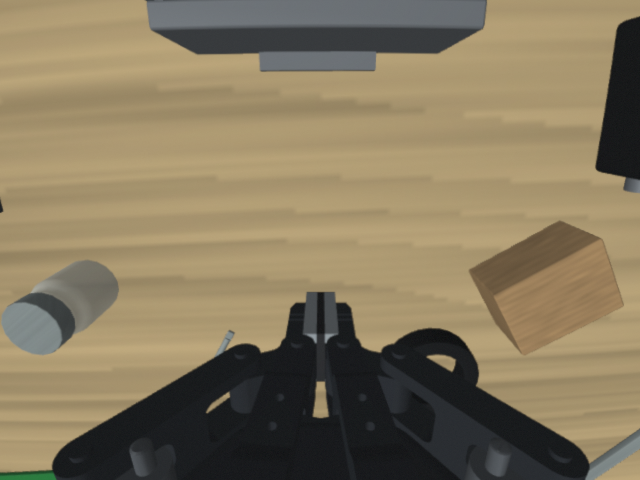

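View pics/s19.png

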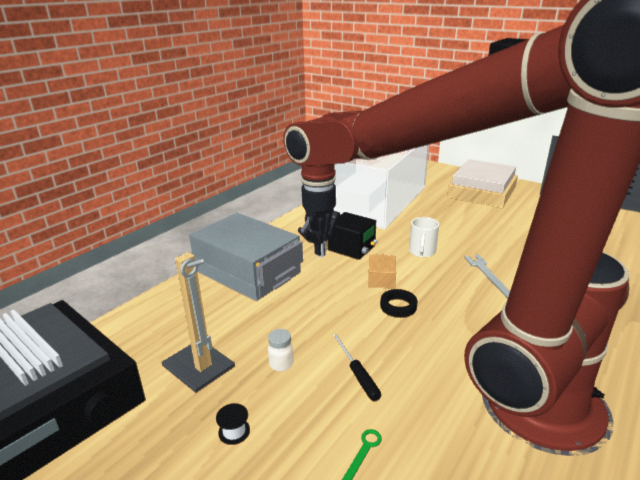

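View pics/t19.png

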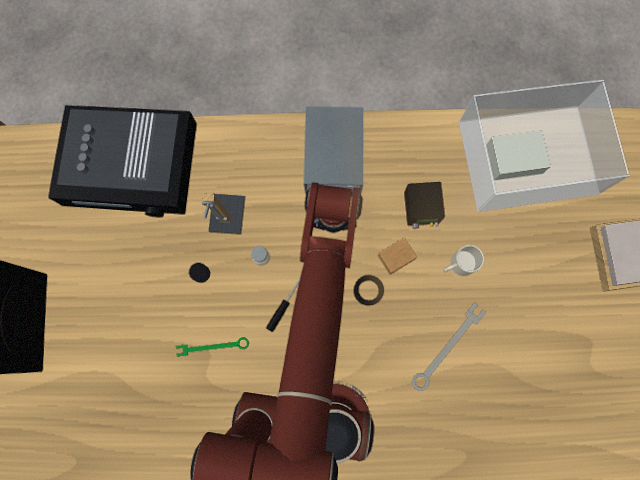

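The drawer face is at x ≈ 0.655 m after I backed off, so it hasn't sprung back. In the side view the spanner hangs at (190,300), with its eye at (187,263), and the other things are where they were. Handing in.

Run:
```python
from h import *
p=eyes.get_image('side');cv2.imwrite('pics/c20.png',cv2.resize(p['image'][235:385,140:320],None,fx=4,fy=4,interpolation=cv2.INTER_CUBIC)[:,:,::-1])
```

```text
(no output)
```

View pics/c20.png

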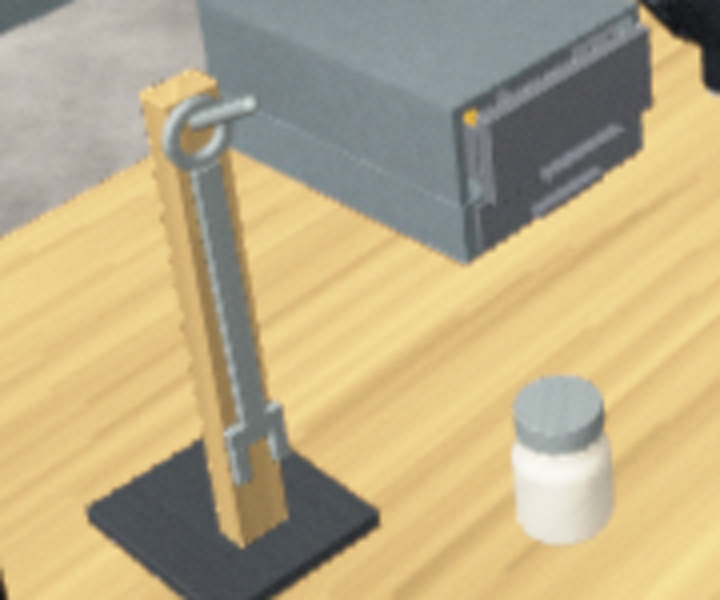

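The spanner hangs by its eye on the peg at (195,130) in the crop, flat against the upright. The drawer panel is nearly flush at (560,150).

```bash
python3 -c "
from station import ctrl
print(ctrl.finish_job())"
```

```text
the job is handed in; nothing more can be done
None
```

The spanner is hanging by its eye on the stand's peg, and the drawer is pushed in to its stop. The job was handed in at about 19 s, with no verdict reported.

- **Spanner:** I took the plain-steel one lying across the drawer and left the green one and the larger grey one. It went about 34 mm onto the peg before I let go. The last side view shows it hanging by its eye, flat against the upright.
- **Drawer:** I pushed the front slowly with closed fingers. The force peaked at 7.5 N, then fell to about 1 N, which I took as the catch being passed. The fingers then stopped dead and did not move further at about 24 N, more than the catch and friction together could resist. After I backed off, the two estimates of the face position were 0.653 and 0.657 m, so it had not sprung back.
- **Not confirmed:** the catch cannot be seen directly, so that it clicked home is inferred from the forces and the hard stop. The stop came with the face about 20 mm out, at the edge of the 4–20 mm given for home. While pressing on the stop the tool tilted about 2°; I straightened it before the final push.
- **Other things:** in the last pictures they stand where they were, and the robot was touching nothing.

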